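# Ready the jar shaker for a run

### The arm

A 6-joint arm with a two-finger parallel gripper is mounted at the origin on the work surface. World frame = base frame: x ahead of the robot, y to its left, z up, the work surface at z = 0. Lengths are in m, angles in rad, forces in N, time in s.
With the tool pointing down it reaches from about 0.275 to 0.85 m from the base axis. Payload 5.2 kg.
Tool frame: the origin (TCP) lies midway between the tips of the shut fingers; the grasp point (between the pads) lies bot.grasp_offset behind it (bot.grasp_offset is the distance from the TCP to the grasp point, in m); z points along the fingers, y is the line along which they close (so a half turn about z gives the same grasp; the last joint's range is limited). The gripper opens to 85 mm and grips with 20 to 120 N. Pads are 22 mm wide; open, the fingers measure 114 mm over their backs; the gripper's body (76 mm by 85 mm) begins 54 mm behind the grasp point. The pads swing forward as they close: fully open they stand 13 mm farther back than shut.
Start: joints at [-1.358, 0.259, 1.535, -0, 1.348, -0.203], TCP at [0.222, -0.503, 0.231] pointing down, gripper open.
Joint ranges: [-3.14, 3.14], [-0.91, 2.08], [0.19, 2.58], [-1.22, 4.36], [0.22, 2.71], [-3.12, 3.12]. Speed limits (rad/s): [2.57, 2.57, 3.14, 3.14, 3.14, 3.14].

### API

Orientations are given as a 3x3 rotation matrix whose columns are the frame's x, y, z axes.
In Python, from workcell import bot gives the robot as it stands.
- The arm moves only by the tool step_arm, never from a script. Its argument "commands" is a list of rows, each an object of numbers: "hand": the opening, from 0 (shut) to 1 (fully open); "dx", "dy", "dz": the shift along the world's x, y, z in m; "twist": the turn about the world's z in rad. A call has 1 to 20 rows; each row is the pose to reach, as a shift and turn from the pose commanded when the call began; what a row does not reach only later rows make up. A row lasts 1/8 s, in which the tool goes at most 62.5 mm and 10.7 degrees, less where a joint would pass 70% of its speed; a pose out of reach is approached as far as the arm can. A call with a gripper value outside its range is refused whole. The fingers move at their own pace and stop on an object; "force" is the grip in N (left out, the last holds). Time passes only in rows, so rows that repeat a pose let the fingers close. It gives the time, the measured TCP pose, the force, the opening and the grip force at its end, in the units of the state.
- bot.get_state(): the state, without advancing time (a new reading comes with each control period).
- bot.capture(name): name is "side" or "top" or "wrist"; returns the picture (420x560x3 uint8, red, green, blue); there is no depth.
- bot.camera_info(name): a dict with "intrinsics" (3x3 intrinsics, pixels), "world_from_camera" (4x4, takes a point from camera to world coordinates). Camera axes: x right, y up, looking along -z (the intrinsics and any distortion apply to the point x, -y, -z); pixel columns grow to the right and rows downward; lengths in m; the calibration is good to about 2 mm. A picture is of the moment at which its call begins: read the wrist's pose just before it. camera_info takes no time and is no camera call; for the wrist camera it gives the pose at the moment of the call.
- bot.job_done(): hands the job in; it is judged then, once.
The state is a dict: "time": time; "qpos": joint angles; "dq": joint speeds; "effort": joint torques, N m; "tool_pos": TCP position; "orientation": TCP orientation; "force": force on the tool from outside, world axes, zero at the start; "moment": the same for the moment, N m; "finger_gap": finger opening in m; "grip_force": force on a finger pad.
Only numpy, scipy, OpenCV 4.12 (cv2) and the standard library are available. Lean on these libraries where they do the work, as an engineer would, in place of code of your own. Each camera call takes 0.05 s, during which the arm holds its last target. There are 200 camera calls.

### The job

Get the bench shaker ready and start it: slide the blue battery pack along the shoe at the shaker's side until it clicks fully home, stand every amber jar upright in a cup of its own on the shaker tray, and press each white cap down until it is fully home with no red showing. Then press the green start button down. Leave the wash bottle, slide tray and tip box where they are.

Things in the scene. Friction and masses are not known exactly. Their poses are not given: they have to be found in the camera images.
- shaker: Bench shaker, fixed: white 220 mm square base under a grey tray split by 5 mm walls into four square cups, 92 mm wide inside; cup floors 71 mm, wall tops 96 mm above the bench; cup centres lie at x = +-49 mm, y = +-49 mm. Origin: centre of the underside, on the bench. On its -x side a console 40 mm high with the green start button; on its +y side the battery shoe.
- shoe_home (a point): On the battery shoe's deck (30 mm above the bench), where the battery's origin lies when home; axes as the shaker's. Steel rails along x, 63 mm apart inside, run 45 mm to either side of this point; lips on them leave 14.5 mm height beneath and a 46 mm slot, lip tops 20.5 mm above the deck. Set the battery on the open deck 105 mm before this (-x), then slide it +x to the black stop.
- detent (a joint): Brass spring roller across the deck under shoe_home: 0 = up, standing 4 mm out of the deck; 0.004 m = pushed flush. The battery rides over it (a push of a few N) and it clicks up into the groove in the battery's underside when home, within 2 mm of the stop. The rails' front ends flare out to 100 mm over the 40 mm before them, to guide the battery in.
- battery: Loose battery pack, 500 g or so, same either way round: black foot 90 mm (x) x 60 mm (y) x 12 mm high with a 20 mm wide groove across the middle of its underside; above it a blue grip 80 mm (x) x 40 mm (y) reaching 68 mm high. Origin: centre of the underside. Its x axis is the way it slides.
- start_top (a point): Top centre of the green round start button (34 mm across) on the shaker's console; it is pressed straight down.
- start (a joint): Start button: 0 out, 0.006 m fully down; springs back; about 5 N.
- jar0: Loose amber jar with a white label, about 280 g, 60 mm in diameter, 60 mm high to the shoulder, with a white cap; may be absent. Origin: centre of its underside, z up through the cap.
- cap0_top (a point): Centre of the top of jar0's white cap: a disc 59 mm in diameter, 24 mm high, that cannot come off and is strong enough to lift the jar by. Top 94 mm above the jar's underside when fully up, 84 mm when fully home.
- cap0 (a joint): How far the cap of jar0 is pressed on: 0 = standing 10 mm proud with a red neck ring showing beneath it, 0.010 m = fully home on the shoulder, no red visible. Moves stiffly, about 7 N, and stays where it is left.
- jar1: Loose amber jar with a white label, about 280 g, 60 mm in diameter, 60 mm high to the shoulder, with a white cap; may be absent. Origin: centre of its underside, z up through the cap.
- cap1_top (a point): Centre of the top of jar1's white cap: a disc 59 mm in diameter, 24 mm high, that cannot come off and is strong enough to lift the jar by. Top 94 mm above the jar's underside when fully up, 84 mm when fully home.
- cap1 (a joint): How far the cap of jar1 is pressed on: 0 = standing 10 mm proud with a red neck ring showing beneath it, 0.010 m = fully home on the shoulder, no red visible. Moves stiffly, about 7 N, and stays where it is left.
- jar2: Loose amber jar with a white label, about 280 g, 60 mm in diameter, 60 mm high to the shoulder, with a white cap; may be absent. Origin: centre of its underside, z up through the cap.
- cap2_top (a point): Centre of the top of jar2's white cap: a disc 59 mm in diameter, 24 mm high, that cannot come off and is strong enough to lift the jar by. Top 94 mm above the jar's underside when fully up, 84 mm when fully home.
- cap2 (a joint): How far the cap of jar2 is pressed on: 0 = standing 10 mm proud with a red neck ring showing beneath it, 0.010 m = fully home on the shoulder, no red visible. Moves stiffly, about 7 N, and stays where it is left.
- jar3: Loose amber jar with a white label, about 280 g, 60 mm in diameter, 60 mm high to the shoulder, with a white cap; may be absent. Origin: centre of its underside, z up through the cap.
- cap3_top (a point): Centre of the top of jar3's white cap: a disc 59 mm in diameter, 24 mm high, that cannot come off and is strong enough to lift the jar by. Top 94 mm above the jar's underside when fully up, 84 mm when fully home.
- cap3 (a joint): How far the cap of jar3 is pressed on: 0 = standing 10 mm proud with a red neck ring showing beneath it, 0.010 m = fully home on the shoulder, no red visible. Moves stiffly, about 7 N, and stays where it is left.
- wash_bottle: Bystander: white wash bottle with red cap, 64 mm in diameter, 160 mm tall; origin centre of underside.
- slide_tray: Bystander: flat white tray of microscope slides, 120 x 200 x 12 mm; origin centre of underside.
- tip_box: Bystander: blue box of pipette tips, 85 x 120 x 50 mm; origin centre of underside.

How it is judged:
On the way, in this order (a step that is already met when the one before it is completed fails the run):
1. the battery is home in its shoe, every jar stands in a cup and every cap is fully home (x of battery in the frame of shoe_home between -0.005 and 0.005 m and y of battery in the frame of shoe_home between -0.006 and 0.006 m and z of battery in the frame of shoe_home between -0.004 and 0.004 m and angle between the x axis of battery and the x axis of shaker, either way round below 0.12 rad and angle between battery's own z axis and vertical below 0.08 rad and x of jar0 in the frame of shaker between -0.092 and 0.092 m and y of jar0 in the frame of shaker between -0.092 and 0.092 m and z of jar0 in the frame of shaker between 0.064 and 0.076 m and angle between each of jar0, jar1, jar2, jar3's own z axis and vertical below 0.12 rad and value of joint each of cap0, cap1, cap2, cap3 above 0.008 m and x of jar1 in the frame of shaker between -0.092 and 0.092 m and y of jar1 in the frame of shaker between -0.092 and 0.092 m and z of jar1 in the frame of shaker between 0.064 and 0.076 m and x of jar2 in the frame of shaker between -0.092 and 0.092 m and y of jar2 in the frame of shaker between -0.092 and 0.092 m and z of jar2 in the frame of shaker between 0.064 and 0.076 m and x of jar3 in the frame of shaker between -0.092 and 0.092 m and y of jar3 in the frame of shaker between -0.092 and 0.092 m and z of jar3 in the frame of shaker between 0.064 and 0.076 m), for 0.2 s.
2. then the start button is pressed down (value of joint start above 0.004 m), for 0.05 s.
At the end, for the whole second after the job is handed in: The battery lies within 5 mm of home in its shoe, every jar present stands upright on the floor of a cup (tilt under 0.12 rad) with its cap pressed at least 8 of 10 mm, the button is released, and all is at rest (all of step 1 and linear speed of each of jar0, jar1, jar2, jar3, battery below 0.02 m/s and value of joint start below 0.002 m); the robot touches nothing.
It fails at once if the wash bottle is moved more than 30 mm or tipped (distance of wash_bottle from where it was at the start of the episode above 0.03 m or angle between wash_bottle's own z axis and vertical above 0.3 rad).
It fails at once if the slide tray is moved more than 30 mm or tipped (distance of slide_tray from where it was at the start of the episode above 0.03 m or angle between slide_tray's own z axis and vertical above 0.3 rad).
It fails at once if the tip box is moved more than 30 mm or tipped (distance of tip_box from where it was at the start of the episode above 0.03 m or angle between tip_box's own z axis and vertical above 0.3 rad).
Of jar0, jar1, jar2, jar3 only 3 to 4 are there at a start; the rules pass over those that are not, and their reading is None.
At some moment in a run one of jar0, jar1, jar2, jar3, battery may be knocked a few centimetres aside while the robot is not near it.
It also fails if it takes over 200 s, if anything falls off the work surface, if the arm or the gripper's body presses on something with over 40 N, if the wrist force passes 120 N, or if a joint passes its speed limit or range.

## Working session

There is one attempt and no reset: what is moved stays moved. The work goes in short steps, Python scripts to look and compute and a tool call to move; the robot and the scene stay as the last step left them, time stands still between calls to the robot, and variables do not carry over. Pictures are saved under pics/ and viewed, at most 14 in all, crops included, and the job is handed in when it is done.

Besides the shell and the picture viewer there is one more tool, called after ">>>" by a JSON object that holds its "fn" and its "kwargs". step_arm: Moves the arm, as the interface text tells. Its arguments: {"type":"object","properties":{"commands":{"type":"array","items":{"type":"object","properties":{"hand":{"type":"number"},"dx":{"type":"number"},"dy":{"type":"number"},"dz":{"type":"number"},"twist":{"type":"number"}}}},"force":{"type":"number"}},"required":["commands"]}

```bash
mkdir -p pics; cat > h.py <<'E'
import numpy as np, cv2
from workcell import bot
def cap(n,f=None):
    i=bot.camera_info(n); im=bot.capture(n)
    if f: cv2.imwrite('pics/'+f,im[:,:,::-1])
    return im,i
def ray(i,u,v):
    K=np.array(i['intrinsics']);T=np.array(i['world_from_camera'])
    d=np.linalg.solve(K,[u,v,1]);d=T[:3,:3]@np.array([d[0],-d[1],-d[2]])
    return T[:3,3],d
def onz(i,u,v,z):
    o,d=ray(i,u,v);return o+d*(z-o[2])/d[2]
def tri(rs):
    A=np.zeros((3,3));b=np.zeros(3)
    for o,d in rs:
        d=d/np.linalg.norm(d);P=np.eye(3)-np.outer(d,d);A+=P;b+=P@o
    p=np.linalg.solve(A,b);return p,[np.linalg.norm(np.cross(p-o,d/np.linalg.norm(d))) for o,d in rs]
def proj(i,p):
    K=np.array(i['intrinsics']);T=np.array(i['world_from_camera'])
    c=T[:3,:3].T@(np.array(p)-T[:3,3]);c=K@np.array([c[0],-c[1],-c[2]]);return c[:2]/c[2]
E
python3 - <<'E'
from h import *
np.set_printoptions(precision=3,suppress=True)
for n in('top','side','wrist'):
    im,i=cap(n,n+'0.png');print(n,np.array(i['intrinsics']).tolist(),np.array(i['world_from_camera']),[k for k in i])
s=bot.get_state();print(s['tool_pos'],s['orientation'],bot.grasp_offset,s['finger_gap'],s['time'])
E
```

```text
top [[423.1890547731026, 0.0, 280.3453137414675], [0.0, 423.1890547731026, 203.35833645198036], [0.0, 0.0, 1.0]] [[ 0.011  0.998 -0.064  0.461]
 [-1.     0.011 -0.006  0.051]
 [-0.006  0.064  0.998  1.44 ]
 [ 0.     0.     0.     1.   ]] ['intrinsics', 'world_from_camera']
side [[429.46669525337626, 0.0, 288.4823043539663], [0.0, 429.46669525337626, 211.26994230382357], [0.0, 0.0, 1.0]] [[-0.987  0.099 -0.13   0.401]
 [-0.162 -0.496  0.853  1.051]
 [ 0.019  0.862  0.506  0.674]
 [ 0.     0.     0.     1.   ]] ['intrinsics', 'world_from_camera']
wrist [[374.5352542152301, 0.0, 282.88085734433963], [0.0, 374.5352542152301, 213.21818675657372], [0.0, 0.0, 1.0]] [[ 0.405  0.872  0.276  0.292]
 [-0.914  0.386  0.121 -0.472]
 [-0.001 -0.302  0.953  0.373]
 [ 0.     0.     0.     1.   ]] ['intrinsics', 'world_from_camera']
[ 0.222 -0.503  0.231] [[ 0.915  0.404 -0.   ]
 [ 0.404 -0.915  0.001]
 [ 0.    -0.001 -1.   ]] 0.0187 0.08537984790227934 0.15
```

View pics/top0.png

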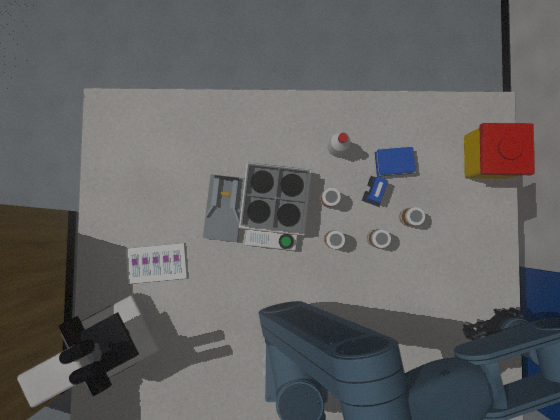

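View pics/side0.png

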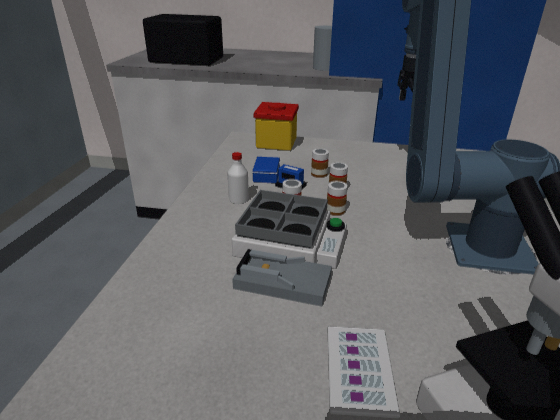

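The top view shows the shaker at about (277,198), with its console on the robot side (green button at 287,241) and the shoe on its left. There are four jars, at (332,197), (336,240), (381,239) and (415,216). The battery is at (376,190) next to the tip box (396,161), and the wash bottle is at (340,145). I'll get rough positions from this view, then move the wrist camera in.

```bash
python3 - <<'E'
from h import *
np.set_printoptions(precision=3,suppress=True)
im,i=cap('top')
for n,u,v,z in [('j',332,197,.09),('j',336,240,.09),('j',381,239,.09),('j',415,216,.09),('bat',376,190,.068),('tip',396,161,.05),('bottle',343,138,.16),('btn',287,241,.045),('c0',247,165,.096),('c1',311,170,.096),('c2',307,233,.096),('c3',242,229,.096)]: print(n,onz(i,u,v,z))
s=bot.get_state();R=np.array(s['orientation']);T=np.array(bot.camera_info('wrist')['world_from_camera'])
print('cam in tool',R.T@(T[:3,3]-s['tool_pos']),R.T@T[:3,:3])
c=cv2.resize(im[125:262,195:440,::-1],None,fx=3.2,fy=3.2,interpolation=cv2.INTER_CUBIC);cv2.imwrite('pics/topc.png',c)
E
```

```text
j [ 0.569 -0.106  0.09 ]
j [ 0.432 -0.119  0.09 ]
j [ 0.437 -0.262  0.09 ]
j [ 0.511 -0.37   0.09 ]
bat [ 0.595 -0.251  0.068]
tip [ 0.694 -0.322  0.05 ]
bottle [ 0.745 -0.131  0.16 ]
btn [0.426 0.036 0.045]
c0 [0.669 0.167 0.096]
c1 [ 0.655 -0.038  0.096]
c2 [ 0.453 -0.026  0.096]
c3 [0.464 0.18  0.096]
cam in tool [ 0.077 -0.    -0.143] [[ 0.001  0.953  0.302]
 [ 1.    -0.001 -0.001]
 [-0.001  0.302 -0.953]]
```

View pics/topc.png

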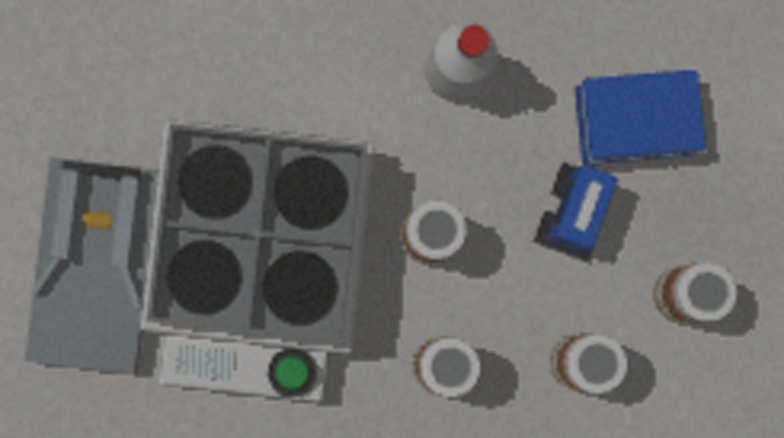

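The battery may be lying on its side, since a groove notch is visible from above. I'll look with the wrist camera.

>>> {"fn": "step_arm", "kwargs": {"commands": [{"dz": 0.06,"hand": 1},{"dx": 0.05,"dy": 0.04,"dz": 0.1,"twist": -0.1},{"dx": 0.1,"dy": 0.08,"dz": 0.12,"twist": -0.2},{"dx": 0.15,"dy": 0.12,"dz": 0.13,"twist": -0.3},{"dx": 0.2,"dy": 0.16,"dz": 0.14,"twist": -0.4},{"dx": 0.25,"dy": 0.2,"dz": 0.14,"twist": -0.416},{"dx": 0.29,"dy": 0.24,"dz": 0.14,"twist": -0.416},{"dx": 0.31,"dy": 0.28,"dz": 0.14,"twist": -0.416},{"dx": 0.31,"dy": 0.28,"dz": 0.14,"twist": -0.416},{"dx": 0.31,"dy": 0.28,"dz": 0.14,"twist": -0.416}]}}

```text
schema error: expected keys hand, dx, dy, dz, twist
```

```bash
python3 - <<'E'
from h import *
im,i=cap('wrist','w1.png');s=bot.get_state();print(s['tool_pos'],s['orientation'],s['force'])
np.save('w1.npy',im);np.save('w1T.npy',i['world_from_camera'])
E
```

```text
[ 0.2221192  -0.50290006  0.23089415] [[ 9.14805824e-01  4.03893881e-01 -1.93310147e-04]
 [ 4.03893891e-01 -9.14805432e-01  8.63736373e-04]
 [ 1.72016664e-04 -8.68227851e-04 -9.99999608e-01]] [-0.02182761  0.30222942  0.58950153]
```

View pics/w1.png

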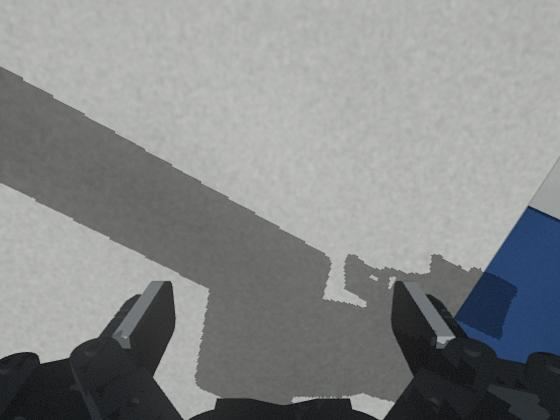

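The call was refused because every key is required. This picture shows only bench and the fingers.

>>> {"fn": "step_arm", "kwargs": {"commands": [{"dx": 0,"dy": 0,"dz": 0.06,"twist": 0,"hand": 1},{"dx": 0.05,"dy": 0.04,"dz": 0.1,"twist": -0.1,"hand": 1},{"dx": 0.1,"dy": 0.08,"dz": 0.12,"twist": -0.2,"hand": 1},{"dx": 0.15,"dy": 0.12,"dz": 0.13,"twist": -0.3,"hand": 1},{"dx": 0.2,"dy": 0.16,"dz": 0.14,"twist": -0.4,"hand": 1},{"dx": 0.25,"dy": 0.2,"dz": 0.14,"twist": -0.416,"hand": 1},{"dx": 0.29,"dy": 0.24,"dz": 0.14,"twist": -0.416,"hand": 1},{"dx": 0.31,"dy": 0.28,"dz": 0.14,"twist": -0.416,"hand": 1},{"dx": 0.31,"dy": 0.28,"dz": 0.14,"twist": -0.416,"hand": 1},{"dx": 0.31,"dy": 0.28,"dz": 0.14,"twist": -0.416,"hand": 1}]}}

```text
time: 1.5
tool_pos: [0.5321, -0.2231, 0.3711]
orientation: [[1.0, 0.001, -0.001], [0.001, -1.0, -0.0], [-0.001, 0.0, -1.0]]
force: [0.2, -0.2, 0.1]
finger_gap: 0.0855
grip_force: 0.0
```

```bash
python3 - <<'E'
from h import *
im,i=cap('wrist','w1.png');s=bot.get_state();print(s['tool_pos'],s['orientation'],s['force'],s['qpos'])
np.save('w1.npy',im);np.save('w1T.npy',i['world_from_camera'])
E
```

```text
[ 0.53173995 -0.22379821  0.37115908] [[ 9.99999615e-01 -6.87048136e-04 -5.45002254e-04]
 [-6.87233751e-04 -9.99999706e-01 -3.40462796e-04]
 [-5.44768179e-04  3.40837209e-04 -9.99999794e-01]] [ 0.12286743  0.31161891 -0.01049928] [-5.91264263e-01  2.58047105e-01  1.20266904e+00 -5.90043435e-04
  1.68113919e+00  9.80154306e-01]
```

View pics/w1.png

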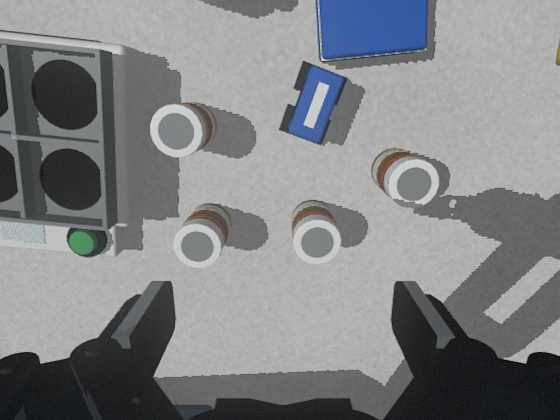

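The four jars all stand upright, with cap tops at (179,130), (198,243), (317,241) and (413,183). The battery at (315,105) looks tipped onto its side, with the foot toward the left. I'll take a closer second view, and also keep it as the stereo partner.

>>> {"fn": "step_arm", "kwargs": {"commands": [{"dx": 0.05,"dy": -0.02,"dz": -0.05,"twist": 0,"hand": 1},{"dx": 0.1,"dy": -0.03,"dz": -0.09,"twist": 0,"hand": 1},{"dx": 0.1,"dy": -0.03,"dz": -0.09,"twist": 0,"hand": 1},{"dx": 0.1,"dy": -0.03,"dz": -0.09,"twist": 0,"hand": 1}]}}

```text
time: 2.05
tool_pos: [0.6313, -0.2545, 0.2803]
orientation: [[1.0, -0.002, -0.002], [-0.002, -1.0, 0.001], [-0.002, -0.001, -1.0]]
force: [-0.7, 0.4, 0.2]
finger_gap: 0.0856
grip_force: 0.0
```

```bash
python3 - <<'E'
from h import *
im,i=cap('wrist','w2.png');s=bot.get_state();print(s['tool_pos'])
np.save('w2.npy',im);np.save('w2T.npy',i['world_from_camera'])
im1=np.load('w1.npy')
a=cv2.resize(im1[50:160,260:370],(400,400),interpolation=2)
u,v=proj(i,[.6,-.25,.03]).astype(int);print(u,v)
b=cv2.resize(im[max(0,v-80):v+80,u-80:u+80],(400,400),interpolation=2)
cv2.imwrite('pics/c2.png',np.hstack([a,b])[:,:,::-1])
E
```

```text
[ 0.63138876 -0.25430277  0.28223443]
278 198
```

View pics/c2.png

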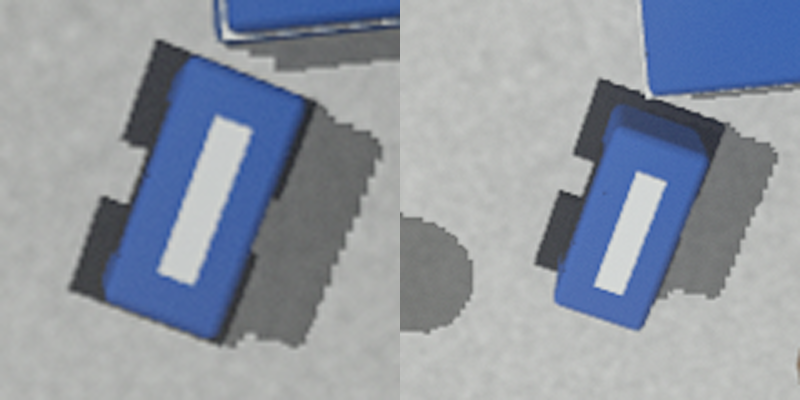

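The battery is upright: there is foot on both sides, the label is on top, and the groove cuts through the foot. Next I'll take a wrist view over the shaker and shoe, then measure everything.

>>> {"fn": "step_arm", "kwargs": {"commands": [{"dx": -0.02,"dy": 0.05,"dz": 0.03,"twist": 0,"hand": 1},{"dx": -0.03,"dy": 0.1,"dz": 0.06,"twist": 0,"hand": 1},{"dx": -0.03,"dy": 0.16,"dz": 0.07,"twist": 0,"hand": 1},{"dx": -0.03,"dy": 0.22,"dz": 0.07,"twist": 0,"hand": 1},{"dx": -0.03,"dy": 0.28,"dz": 0.07,"twist": 0,"hand": 1},{"dx": -0.03,"dy": 0.34,"dz": 0.07,"twist": 0,"hand": 1},{"dx": -0.03,"dy": 0.34,"dz": 0.07,"twist": 0,"hand": 1},{"dx": -0.03,"dy": 0.34,"dz": 0.07,"twist": 0,"hand": 1}]}}

```text
time: 3.1
tool_pos: [0.6017, 0.0864, 0.3537]
orientation: [[1.0, 0.0, 0.004], [0.0, -1.0, -0.001], [0.004, 0.001, -1.0]]
force: [0.8, -0.2, -0.0]
finger_gap: 0.085
grip_force: 0.0
```

```bash
cat >> h.py <<'E'
def caps(im):
    hsv=cv2.cvtColor(im,cv2.COLOR_RGB2HSV)
    w=((hsv[...,1]<40)&(hsv[...,2]>thr(im))).astype(np.uint8)
    cs,h=cv2.findContours(w,cv2.RETR_CCOMP,cv2.CHAIN_APPROX_NONE);out=[]
    for c,hh in zip(cs,h[0] if h is not None else []):
        if hh[3]<0: continue
        a=cv2.contourArea(c);p=cv2.arcLength(c,1)
        if a>30 and 4*np.pi*a/p/p>.75:
            m=cv2.moments(c);out.append((m['m10']/m['m00'],m['m01']/m['m00'],a))
    return out
def thr(im): return 195
E
python3 - <<'E'
from h import *
np.set_printoptions(precision=4,suppress=True)
im,i=cap('wrist','w3.png');s=bot.get_state();print(s['tool_pos'])
np.save('w3.npy',im);np.save('w3T.npy',i['world_from_camera'])
t,ti=cap('top')
K=i['intrinsics'];I={n:dict(intrinsics=K,world_from_camera=np.load(n+'T.npy')) for n in('w1','w2')}
for thrv in(170,185,200,215,230):
    import h; h.thr=lambda im,x=thrv:x
    print(thrv,[[tuple(np.round(c,1)) for c in caps(x)] for x in (np.load('w1.npy'),np.load('w2.npy'),t)])
for p in [(179,130),(188,115),(179,105)]: print(np.load('w1.npy')[p[1],p[0]])
E
```

```text
[0.6019 0.0856 0.3531]
170 [[(np.float64(196.8), np.float64(246.2), np.float64(835.5)), (np.float64(317.0), np.float64(242.1), np.float64(833.0)), (np.float64(175.6), np.float64(130.9), np.float64(1084.5))], [(np.float64(292.9), np.float64(360.5), np.float64(964.5)), (np.float64(126.3), np.float64(245.4), np.float64(1310.5))], []]
185 [[(np.float64(196.8), np.float64(246.2), np.float64(865.5)), (np.float64(316.9), np.float64(242.1), np.float64(864.0)), (np.float64(175.6), np.float64(130.9), np.float64(1120.5))], [(np.float64(246.6), np.float64(362.3), np.float64(34.0)), (np.float64(292.8), np.float64(360.5), np.float64(987.5)), (np.float64(335.4), np.float64(299.0), np.float64(30.5)), (np.float64(315.4), np.float64(290.0), np.float64(32.5)), (np.float64(126.3), np.float64(245.6), np.float64(1343.5)), (np.float64(407.5), np.float64(159.2), np.float64(31.5)), (np.float64(445.0), np.float64(134.8), np.float64(33.5)), (np.float64(457.7), np.float64(42.0), np.float64(36.0)), (np.float64(328.0), np.float64(17.7), np.float64(33.0)), (np.float64(337.3), np.float64(7.6), np.float64(35.0))], []]
200 [[(np.float64(317.1), np.float64(242.1), np.float64(933.0)), (np.float64(175.6), np.float64(130.9), np.float64(1181.0))], [(np.float64(292.9), np.float64(360.5), np.float64(1025.0)), (np.float64(126.3), np.float64(245.5), np.float64(1389.5))], []]
215 [[], [], []]
230 [[], [], []]
[129 132 134]
[203 205 204]
[185 187 187]
```

View pics/w3.png

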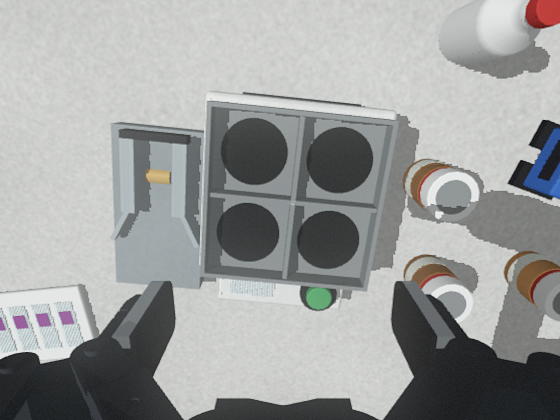

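The w3 view shows four dark cup pads at about (254,152), (340,160), (248,232) and (328,240). The brass roller is at (158,177) between rail lips at u≈135 and 172, and the black stop is at (155,136). I'll segment the pads, cap discs, label, button and roller, then triangulate them.

```bash
cat >> h.py <<'E'
def seed(im,u,v,tol=14):
    # centroid of the even-coloured patch at a seed pixel
    m=np.zeros((im.shape[0]+2,im.shape[1]+2),np.uint8)
    cv2.floodFill(cv2.GaussianBlur(im,(0,0),.6),m,(int(u),int(v)),0,(tol,)*3,(tol,)*3,4|cv2.FLOODFILL_MASK_ONLY|cv2.FLOODFILL_FIXED_RANGE|(255<<8))
    m=m[1:-1,1:-1]; M=cv2.moments(m,True);return np.array([M['m10']/M['m00'],M['m01']/M['m00']]),int(M['m00']),m
def load(n): return np.load(n+'.npy'),dict(intrinsics=bot.camera_info('wrist')['intrinsics'],world_from_camera=np.load(n+'T.npy'))
E
python3 - <<'E'
from h import *
np.set_printoptions(precision=4,suppress=True)
V={n:load(n) for n in('w1','w2','w3')};V['top']=cap('top')
np.save('top.npy',V['top'][0])
def meas(name,seeds,tol=14,pr=1):
    rs=[];info=[]
    for n,(u,v) in seeds.items():
        c,a,m=seed(V[n][0],u,v,tol);rs.append(ray(V[n][1],*c));info.append((n,np.round(c,1).tolist(),a))
    p,e=tri(rs);print(name,p,np.array(e)*1000,info);return p
meas('jA',{'w1':(176,131),'w2':(126,245),'w3':(455,193),'top':(332,198)},25)
meas('jB',{'w1':(197,246),'w3':(455,304),'top':(336,241)},25)
meas('jC',{'w1':(317,242),'w2':(293,360),'top':(381,240)},25)
meas('jD',{'w1':(413,184),'w2':(440,250),'top':(416,217)},25)
P=[]
for k,(a,b) in {'++':((254,152),(262,182)),'+-':((340,160),(292,184)),'-+':((248,232),(259,211)),'--':((328,240),(288,215))}.items():
    P.append(meas('cup'+k,{'w3':a,'top':b},25))
P=np.array(P);c=P.mean(0);d=(P[0]-P[2]+P[1]-P[3])/2;print('shaker',c,'yaw',np.arctan2(d[1],d[0]),np.linalg.norm(d),np.linalg.norm((P[0]-P[1])))
meas('lab',{'w1':(316,105),'w2':(278,203)},45)
meas('btn',{'w3':(318,298),'top':(287,241)},35)
meas('brass',{'w3':(158,177),'top':(225,194)},60)
for n,(u,v) in {'w1':(316,105),'w2':(278,203)}.items():
    _,_,m=seed(V[n][0],u,v,45)
    r=cv2.minAreaRect(cv2.findContours(m,0,1)[0][0]);b=cv2.boxPoints(r)
    q=np.array([onz(V[n][1],*x,.068) for x in b]);e=np.diff(np.vstack([q,q[:1]]),axis=0)
    print('label',[(round(float(np.linalg.norm(x[:2])),4),round(float(np.arctan2(x[1],x[0])),3)) for x in e])
E
```

```text
jA [ 0.4824 -0.0752  0.0439] [ 84.7949  63.5564 164.2459 249.7   ] [('w1', [175.7, 130.8], 1001), ('w2', [126.3, 245.4], 1234), ('w3', [288.7, 207.2], 23609), ('top', [367.4, 287.9], 13547)]
jB [ 0.4355 -0.1197  0.0939] [1.3373 3.6376 3.0525] [('w1', [196.8, 246.1], 749), ('w3', [453.3, 302.6], 460), ('top', [335.5, 239.4], 115)]
jC [ 0.2849 -0.2743 -0.1433] [57.0586 28.7382 32.1543] [('w1', [316.9, 242.0], 756), ('w2', [292.9, 360.4], 886), ('top', [366.3, 286.9], 14190)]
jD [ 0.4983 -0.2683  0.1828] [ 79.2472 166.2653 213.9859] [('w1', [413.7, 183.7], 871), ('w2', [306.0, 161.5], 112340), ('top', [367.3, 287.9], 13552)]
cup++ [ 0.5875  0.1473 -0.1556] [11.1523 11.1523] [('w3', [253.4, 151.1], 3450), ('top', [254.5, 196.4], 1526)]
cup+- [0.5634 0.1399 0.962 ] [188.1359 188.1359] [('w3', [339.0, 159.8], 3388), ('top', [208.6, 309.0], 31949)]
cup-+ [0.5231 0.1331 0.0737] [4.6097 4.6097] [('w3', [247.2, 231.6], 2847), ('top', [256.0, 210.7], 520)]
cup-- [0.3971 0.1492 0.2255] [193.8327 193.8327] [('w3', [327.3, 239.2], 2788), ('top', [207.4, 310.7], 31919)]
shaker [0.5178 0.1424 0.2764] yaw 0.021404160571764096 0.2786376430159457 1.1178923516127435
lab [ 0.598  -0.2613  0.0578] [0.8118 0.8118] [('w1', [315.8, 104.7], 464), ('w2', [288.7, 207.6], 2310)]
btn [0.6017 0.1226 0.3945] [49.9746 49.9746] [('w3', [318.1, 297.2], 458), ('top', [235.0, 179.1], 102961)]
brass [0.5803 0.0638 0.3499] [80.6608 80.6608] [('w3', [186.1, 214.5], 10388), ('top', [301.9, 204.2], 160126)]
label [(0.0498, -0.347), (0.0116, -1.902), (0.0499, 2.803), (0.012, 1.227)]
label [(0.082, -0.349), (0.04, -1.924), (0.0831, 2.825), (0.0427, 1.194)]
```

```bash
cat > m.py <<'E'
from h import *
np.set_printoptions(precision=4,suppress=True)
def patch(im,u,v,tol,r):
    u,v=int(u),int(v);s=im[v-1:v+2,u-1:u+2].reshape(-1,3).mean(0)
    m=(np.abs(im.astype(float)-s).max(2)<tol).astype(np.uint8)
    k=np.zeros_like(m);cv2.circle(k,(u,v),r,1,-1);m&=k
    n,l=cv2.connectedComponents(m,connectivity=4);m=(l==l[v,u]).astype(np.uint8)
    M=cv2.moments(m,True);return np.array([M['m10']/M['m00'],M['m01']/M['m00']]),int(M['m00']),m
def meas(V,name,seeds,tol,R):
    rs=[];info=[]
    for n,(u,v) in seeds.items():
        c,a,m=patch(V[n][0],u,v,tol,R if n!='top' else max(7,R//2));rs.append(ray(V[n][1],*c));info.append((n,np.round(c,1).tolist(),a))
    p,e=tri(rs);print(name,p,np.round(np.array(e)*1000,1),info);return p
E
python3 - <<'E'
from m import *
V={n:load(n) for n in('w1','w2','w3')};V['top']=(np.load('top.npy'),bot.camera_info('top'))
g=lambda *a:meas(V,*a)
g('jA',{'w1':(176,131),'w2':(126,245),'w3':(460,193),'top':(332,198)},30,24)
g('jB',{'w1':(197,246),'w3':(455,304),'top':(336,240)},30,24)
g('jC',{'w1':(317,242),'w2':(293,360),'top':(381,239)},30,24)
g('jD',{'w1':(413,184),'top':(416,216)},30,22)
P=[]
for k,(a,b) in {'++':((254,152),(262,182)),'+-':((340,160),(292,185)),'-+':((248,232),(259,211)),'--':((328,240),(288,214))}.items():
    P.append(g('cup'+k,{'w3':a,'top':b},28,42))
P=np.array(P);c=P.mean(0);d=(P[0]-P[2]+P[1]-P[3])/2;print('shaker',c,'yaw',np.arctan2(d[1],d[0]),np.linalg.norm(d),np.linalg.norm((P[0]-P[1])))
g('lab',{'w1':(316,105),'w2':(292,208),'top':(379,190)},45,40)
g('btn',{'w3':(318,298),'top':(287,241)},35,18)
g('brass',{'w3':(158,177),'top':(225,194)},60,20)
for n,(u,v) in {'w1':(316,105),'w2':(292,208)}.items():
    _,_,m=patch(V[n][0],u,v,45,50)
    b=cv2.boxPoints(cv2.minAreaRect(cv2.findContours(m,0,1)[0][0]))
    q=np.array([onz(V[n][1],*x,.068) for x in b]);e=np.diff(np.vstack([q,q[:1]]),axis=0)
    print('label',[(round(float(np.linalg.norm(x[:2])),4),round(float(np.arctan2(x[1],x[0])),3)) for x in e])
im=V['w3'][0]
a=cv2.resize(im[110:300,100:210],None,fx=3,fy=3,interpolation=2);cv2.imwrite('pics/shoe.png',a[:,:,::-1])
E
```

```text
jA [ 0.5687 -0.109   0.0945] [ 3.8  4.3  4.7 10.6] [('w1', [175.6, 130.8], 1022), ('w2', [126.3, 245.4], 1250), ('w3', [459.8, 195.5], 1152), ('top', [334.3, 200.2], 241)]
jB [ 0.4355 -0.1195  0.0939] [1.4 3.6 3.1] [('w1', [196.8, 246.2], 763), ('w3', [453.2, 302.6], 483), ('top', [335.4, 239.4], 120)]
jC [ 0.4373 -0.2638  0.0882] [1.5 1.6 3. ] [('w1', [316.9, 242.1], 770), ('w2', [292.9, 360.4], 908), ('top', [380.5, 238.7], 355)]
jD [ 0.5076 -0.3767  0.0776] [2.8 2.8] [('w1', [413.7, 183.7], 889), ('top', [414.9, 217.4], 223)]
cup++ [0.623  0.1155 0.1012] [1.2 1.2] [('w3', [253.5, 151.0], 3493), ('top', [263.2, 179.2], 832)]
cup+- [0.6054 0.0191 0.05  ] [0.9 0.9] [('w3', [339.1, 159.6], 3420), ('top', [292.5, 186.7], 732)]
cup-+ [0.523  0.1336 0.0735] [5.3 5.3] [('w3', [247.3, 231.6], 2867), ('top', [255.6, 210.7], 549)]
cup-- [0.5207 0.0346 0.0936] [0.3 0.3] [('w3', [327.4, 239.2], 2808), ('top', [287.8, 211.6], 539)]
shaker [0.568  0.0757 0.0796] yaw -0.1802953291900446 0.09414325105787426 0.11050415150756919
lab [ 0.5984 -0.2605  0.068 ] [0.7 0.8 1.5] [('w1', [315.8, 104.6], 488), ('w2', [289.4, 210.9], 593), ('top', [378.4, 188.9], 61)]
btn [0.4263 0.0377 0.061 ] [1.7 1.7] [('w3', [318.0, 297.6], 447), ('top', [287.1, 241.0], 218)]
brass [0.5799 0.2444 0.0245] [1.3 1.3] [('w3', [159.7, 176.9], 841), ('top', [225.1, 194.0], 312)]
label [(0.0501, -0.347), (0.0122, -1.902), (0.0502, 2.803), (0.0126, 1.227)]
label [(0.0501, -0.353), (0.0121, -1.947), (0.0503, 2.798), (0.0125, 1.179)]
```

View pics/shoe.png

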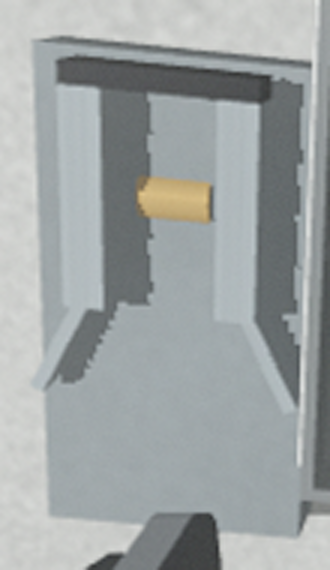

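The crop shows the black stop, the brass roller between the rail lips, and the flare and open deck toward the robot. I'll take one more wrist view to triangulate the cups, roller and button.

>>> {"fn": "step_arm", "kwargs": {"commands": [{"dx": -0.03,"dy": 0.03,"dz": 0,"twist": 0,"hand": 1},{"dx": -0.07,"dy": 0.06,"dz": 0,"twist": 0,"hand": 1},{"dx": -0.1,"dy": 0.08,"dz": 0,"twist": 0,"hand": 1},{"dx": -0.1,"dy": 0.08,"dz": 0,"twist": 0,"hand": 1},{"dx": -0.1,"dy": 0.08,"dz": 0,"twist": 0,"hand": 1}]}}

```text
time: 3.88
tool_pos: [0.5029, 0.1657, 0.3516]
orientation: [[1.0, -0.002, 0.001], [-0.002, -1.0, -0.0], [0.001, 0.0, -1.0]]
force: [0.1, 0.4, -0.2]
finger_gap: 0.0857
grip_force: 0.0
```

```bash
python3 - <<'E'
from m import *
im,i=cap('wrist','w4.png');np.save('w4.npy',im);np.save('w4T.npy',i['world_from_camera'])
V={n:load(n) for n in('w1','w2','w3','w4')}
g=lambda *a:meas(V,*a)
def pr(p): return tuple(proj(V['w4'][1],p).astype(int))
w3=V['w3'][1]
P=[]
for k,a in {'++':(254,152),'+-':(340,160),'-+':(248,232),'--':(328,240)}.items():
    P.append(g('cup'+k,{'w3':a,'w4':pr(onz(w3,*a,.071))},28,42))
P=np.array(P);c=P.mean(0);d=(P[0]-P[2]+P[1]-P[3])/2;d2=(P[0]-P[1]+P[2]-P[3])/2
print('shaker',c,'yaw',np.arctan2(d[1],d[0]),np.arctan2(-d2[0],d2[1]),np.linalg.norm(d),np.linalg.norm(d2))
b=g('btn',{'w3':(318,298),'w4':pr(onz(w3,318,298,.05))},35,18)
r=g('brass',{'w3':(158,177),'w4':pr(onz(w3,158,177,.034))},60,20)
for n in('w3','w4'):
    cs=proj(V[n][1],[r[0],r[1],.034]).astype(int);_,_,m=patch(V[n][0],*cs,60,25)
    B=cv2.boxPoints(cv2.minAreaRect(cv2.findContours(m,0,1)[0][0]));print(n,'brass',onz(V[n][1],*B.mean(0),.034),[onz(V[n][1],*x,.034)[:2] for x in B])
g('jA',{'w1':(176,131),'w2':(126,245)},30,24)
g('jB',{'w1':(197,246),'w4':pr((.4355,-.1195,.094))},30,24)
g('jC',{'w1':(317,242),'w2':(293,360)},30,24)
for z in(.084,.094): print('jD',onz(V['w1'][1],413.7,183.7,z))
E
```

```text
cup++ [0.6192 0.1188 0.073 ] [0. 0.] [('w3', [253.5, 151.0], 3493), ('w4', [327.3, 55.4], 4388)]
cup+- [0.6094 0.0218 0.0724] [0.1 0.1] [('w3', [339.1, 159.6], 3420), ('w4', [419.1, 65.4], 4293)]
cup-+ [0.5221 0.1285 0.0719] [0. 0.] [('w3', [247.3, 231.6], 2867), ('w4', [315.5, 148.9], 3545)]
cup-- [0.5124 0.0315 0.0719] [0. 0.] [('w3', [327.4, 239.2], 2808), ('w4', [401.1, 157.5], 3464)]
shaker [0.5658 0.0751 0.0723] yaw -0.09952435551075792 -0.10028903888012235 0.09752295704616509 0.0975180844193532
btn [0.4252 0.0393 0.0594] [0.2 0.2] [('w3', [318.0, 297.6], 447), ('w4', [384.9, 226.5], 534)]
brass [0.5822 0.2387 0.0383] [0. 0.] [('w3', [159.7, 176.9], 841), ('w4', [219.3, 93.0], 942)]
w3 brass [0.5824 0.234  0.034 ] [array([0.5499, 0.2607]), array([0.6137, 0.2539]), array([0.6137, 0.2084]), array([0.5499, 0.2134])]
w4 brass [0.5822 0.2345 0.034 ] [array([0.5538, 0.2591]), array([0.6095, 0.2556]), array([0.6095, 0.2108]), array([0.5538, 0.2126])]
jA [ 0.5705 -0.1047  0.0906] [0. 0.] [('w1', [175.6, 130.8], 1022), ('w2', [126.3, 245.4], 1250)]
jB [ 0.4333 -0.1192  0.0918] [0.1 0.1] [('w1', [196.8, 246.2], 763), ('w4', [531.5, 229.1], 901)]
jC [ 0.4381 -0.2651  0.0905] [0. 0.] [('w1', [316.9, 242.1], 770), ('w2', [292.9, 360.4], 908)]
jD [ 0.5094 -0.3774  0.084 ]
jD [ 0.5117 -0.3738  0.094 ]
```

View pics/w4.png

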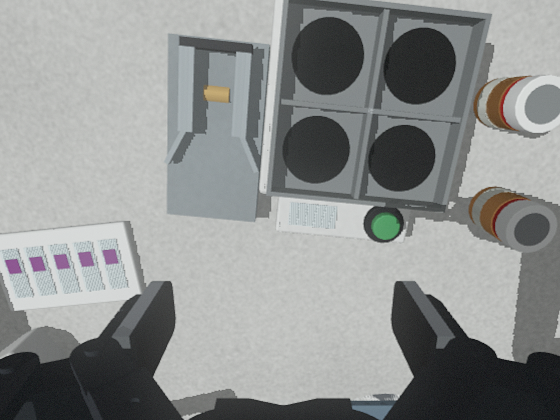

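The four cup pads triangulate consistently: shaker centre (0.566, 0.075), yaw −0.10, floor at 72 mm. Next I'll refine the roller and the rail centreline.

```bash
cat >> m.py <<'E'
S=np.array([.5658,.0751]);yw=-.1;Rs=np.array([[np.cos(yw),-np.sin(yw)],[np.sin(yw),np.cos(yw)]])
def W(x,y): return S+Rs@np.array([x,y])
def L(p): return Rs.T@(np.array(p)[:2]-S)
E
python3 - <<'E'
from m import *
from scipy.ndimage import map_coordinates
V={n:load(n) for n in('w3','w4')}
rs=[]
for n in V:
    im,i=V[n];h=cv2.cvtColor(im,cv2.COLOR_RGB2HSV)
    m=((h[...,0]>8)&(h[...,0]<28)&(h[...,1]>90)).astype(np.uint8);x,y=proj(i,[.582,.236,.034]).astype(int)
    k=np.zeros_like(m);cv2.circle(k,(x,y),25,1,-1);m&=k
    b=cv2.boundingRect(m);c=(b[0]+b[2]/2-.5,b[1]+b[3]/2-.5);M=cv2.moments(m,True);c=(M['m10']/M['m00'],M['m01']/M['m00'])
    rs.append(ray(i,*c));print(n,b,c,L(onz(i,*c,.034)),'ends',L(onz(i,b[0],c[1],.033)),L(onz(i,b[0]+b[2],c[1],.033)))
    g=cv2.cvtColor(im,cv2.COLOR_RGB2GRAY).astype(float)
    for x in(-.03,.025):
        ys=np.arange(.115,.206,.002)
        uv=np.array([proj(i,[*W(x,y),.0505]) for y in ys]);print(x,[int(a) for a in map_coordinates(g,[uv[:,1],uv[:,0]],order=1)])
    xs=np.arange(.03,.07,.002);uv=np.array([proj(i,[*W(x,.162),.05]) for x in xs]);print('stop',[int(a) for a in map_coordinates(g,[uv[:,1],uv[:,0]],order=1)])
p,e=tri(rs);print(p,e,L(p))
E
```

```text
w3 (146, 169, 24, 15) (158.05338078291814, 176.04982206405694) [-0.0002  0.1678] ends [-0.002   0.1832] [0.0011 0.1532]
-0.03 [100, 102, 104, 105, 103, 105, 103, 120, 176, 184, 182, 182, 182, 181, 183, 184, 172, 167, 167, 167, 167, 166, 164, 165, 165, 167, 165, 167, 169, 133, 106, 110, 107, 109, 108, 107, 109, 109, 110, 169, 187, 186, 184, 184, 184, 183]
0.025 [104, 104, 106, 105, 103, 104, 103, 122, 179, 184, 184, 180, 181, 181, 181, 183, 169, 164, 164, 164, 163, 163, 164, 162, 164, 164, 163, 164, 163, 156, 103, 104, 106, 105, 105, 107, 107, 106, 107, 173, 186, 186, 184, 186, 185, 183]
stop [163, 165, 164, 164, 164, 165, 164, 162, 103, 84, 84, 83, 84, 67, 160, 163, 113, 164, 206, 204, 201]
w4 (204, 86, 25, 16) (216.50437317784255, 93.45481049562682) [-0.0009  0.1684] ends [-0.0024  0.1831] [0.0005 0.154 ]
-0.03 [154, 110, 96, 94, 96, 96, 94, 100, 164, 172, 172, 170, 170, 170, 171, 174, 158, 152, 151, 153, 153, 153, 153, 152, 152, 153, 151, 151, 151, 151, 143, 94, 98, 98, 95, 98, 98, 97, 95, 158, 174, 175, 172, 173, 172, 172]
0.025 [142, 98, 97, 99, 98, 98, 96, 106, 168, 172, 173, 169, 171, 170, 170, 172, 159, 153, 153, 154, 151, 150, 149, 150, 150, 151, 151, 150, 149, 149, 144, 101, 98, 98, 97, 97, 98, 96, 100, 153, 175, 175, 173, 174, 173, 172]
stop [151, 150, 152, 151, 151, 153, 120, 72, 73, 79, 78, 78, 77, 159, 187, 187, 188, 191, 189, 180, 178]
[0.5817 0.2433 0.0307] [np.float64(2.6531663505071436e-05), np.float64(2.6531663505164393e-05)] [-0.001   0.1689]
```

The shoe centreline comes out at y' = 0.1695 and home at x' ≈ 0, i.e. world (0.583, 0.244). The battery is at (0.598, −0.2605), yaw −0.35. Moving to the battery first.

>>> {"fn": "step_arm", "kwargs": {"commands": [{"dx": 0.01,"dy": -0.055,"dz": -0.02,"twist": -0.05,"hand": 1},{"dx": 0.03,"dy": -0.115,"dz": -0.04,"twist": -0.1,"hand": 1},{"dx": 0.04,"dy": -0.17,"dz": -0.06,"twist": -0.15,"hand": 1},{"dx": 0.06,"dy": -0.23,"dz": -0.08,"twist": -0.2,"hand": 1},{"dx": 0.07,"dy": -0.285,"dz": -0.1,"twist": -0.25,"hand": 1},{"dx": 0.08,"dy": -0.34,"dz": -0.12,"twist": -0.3,"hand": 1},{"dx": 0.09,"dy": -0.39,"dz": -0.15,"twist": -0.35,"hand": 1},{"dx": 0.096,"dy": -0.4276,"dz": -0.19,"twist": -0.35,"hand": 1},{"dx": 0.096,"dy": -0.4276,"dz": -0.23,"twist": -0.35,"hand": 1},{"dx": 0.096,"dy": -0.4276,"dz": -0.23,"twist": -0.35,"hand": 1},{"dx": 0.096,"dy": -0.4276,"dz": -0.23,"twist": -0.35,"hand": 1}]}}

```text
time: 5.3
tool_pos: [0.5988, -0.2616, 0.1224]
orientation: [[0.939, -0.344, 0.001], [-0.344, -0.939, -0.001], [0.001, 0.0, -1.0]]
force: [0.2, -0.5, 0.7]
finger_gap: 0.0858
grip_force: 0.0
```

```bash
python3 - <<'E'
from m import *
im,i=cap('wrist','w5.png');np.save('w5.npy',im);np.save('w5T.npy',i['world_from_camera'])
V={'w1':load('w1'),'w5':(im,i)}
u,v=proj(i,(.598,-.2605,.068));c,a,m=patch(im,u,v,45,60);print(u,v,c,a,onz(i,*c,.068))
print(cv2.minAreaRect(cv2.findContours(m,0,1)[0][0]))
h=cv2.cvtColor(im,cv2.COLOR_RGB2HSV);print(bot.get_state()['tool_pos'])
d=proj(i,(.5105,-.3755,.09));print('jD px',d)
E
```

```text
281.0637246857708 239.9397512236629 [281.9623 231.1207] 903 [ 0.6028 -0.2628  0.068 ]
((281.5, 230.0), (46.0, 21.0), 90.0)
[ 0.5994 -0.2615  0.1233]
jD px [535.0228 328.0828]
```

View pics/w5.png

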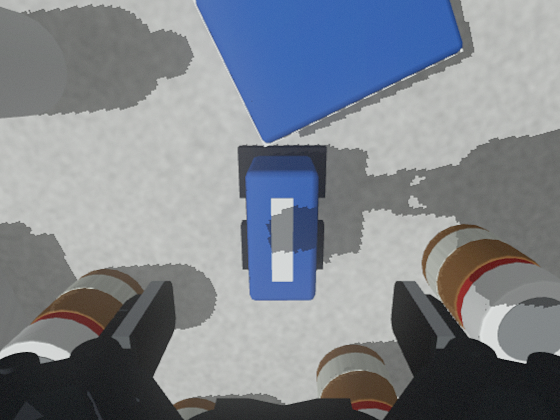

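The battery is square between the fingers (label centre ≈ (282,240), as predicted) and the jars are clear. Descending to grasp.

>>> {"fn": "step_arm", "kwargs": {"commands": [{"dx": 0,"dy": 0,"dz": -0.05,"twist": 0,"hand": 1},{"dx": 0,"dy": 0,"dz": -0.08,"twist": 0,"hand": 1},{"dx": 0,"dy": 0,"dz": -0.091,"twist": 0,"hand": 1},{"dx": 0,"dy": 0,"dz": -0.091,"twist": 0,"hand": 0.2},{"dx": 0,"dy": 0,"dz": -0.091,"twist": 0,"hand": 0.2},{"dx": 0,"dy": 0,"dz": -0.091,"twist": 0,"hand": 0.2},{"dx": 0,"dy": 0,"dz": -0.091,"twist": 0,"hand": 0.2},{"dx": 0,"dy": 0,"dz": -0.091,"twist": 0,"hand": 0.2},{"dx": 0,"dy": 0,"dz": -0.091,"twist": 0,"hand": 0.2}], "force": 50}}

```text
time: 6.48
tool_pos: [0.5995, -0.2613, 0.0324]
orientation: [[0.939, -0.343, 0.003], [-0.343, -0.939, -0.002], [0.004, 0.001, -1.0]]
force: [0.7, 0.8, 6.5]
finger_gap: 0.0392
grip_force: 52.2
```

>>> {"fn": "step_arm", "kwargs": {"commands": [{"dx": 0,"dy": 0,"dz": 0.05,"twist": 0,"hand": 0.2},{"dx": 0,"dy": 0,"dz": 0.11,"twist": 0,"hand": 0.2},{"dx": -0.01,"dy": 0.03,"dz": 0.16,"twist": 0.02,"hand": 0.2},{"dx": -0.02,"dy": 0.08,"dz": 0.17,"twist": 0.05,"hand": 0.2},{"dx": -0.03,"dy": 0.14,"dz": 0.17,"twist": 0.08,"hand": 0.2},{"dx": -0.05,"dy": 0.2,"dz": 0.17,"twist": 0.11,"hand": 0.2},{"dx": -0.06,"dy": 0.26,"dz": 0.17,"twist": 0.14,"hand": 0.2},{"dx": -0.08,"dy": 0.32,"dz": 0.17,"twist": 0.17,"hand": 0.2},{"dx": -0.09,"dy": 0.38,"dz": 0.17,"twist": 0.2,"hand": 0.2},{"dx": -0.1,"dy": 0.43,"dz": 0.17,"twist": 0.22,"hand": 0.2},{"dx": -0.11,"dy": 0.48,"dz": 0.17,"twist": 0.24,"hand": 0.2},{"dx": -0.12,"dy": 0.51,"dz": 0.15,"twist": 0.25,"hand": 0.2},{"dx": -0.12,"dy": 0.515,"dz": 0.12,"twist": 0.25,"hand": 0.2},{"dx": -0.12,"dy": 0.515,"dz": 0.12,"twist": 0.25,"hand": 0.2},{"dx": -0.12,"dy": 0.515,"dz": 0.12,"twist": 0.25,"hand": 0.2}]}}

```text
time: 8.35
tool_pos: [0.4786, 0.2539, 0.151]
orientation: [[0.995, -0.1, 0.0], [-0.1, -0.995, -0.0], [0.0, 0.0, -1.0]]
force: [-0.1, 0.7, -5.2]
finger_gap: 0.0393
grip_force: 52.5
```

```bash
python3 - <<'E'
from m import *
im,i=cap('wrist','w6.png')
np.save('w6.npy',im);np.save('w6T.npy',i['world_from_camera'])
s=bot.get_state();print(s['tool_pos'],L(s['tool_pos']),np.arctan2(s['orientation'][1][0],s['orientation'][0][0]),s['finger_gap'],s['force'])
E
```

```text
[0.4791 0.2539 0.1515] [-0.1041  0.1692] -0.101019821535705 0.039565402269122835 [-0.9019 -0.5599 -4.2806]
```

View pics/w6.png

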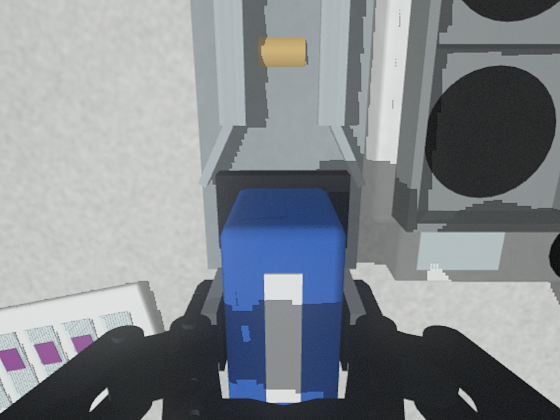

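The battery hangs over the open deck, centred (u≈283) on the slot (u≈245–320). Lowering it.

>>> {"fn": "step_arm", "kwargs": {"commands": [{"dx": 0,"dy": 0,"dz": -0.04,"twist": 0,"hand": 0.2},{"dx": 0,"dy": 0,"dz": -0.07,"twist": 0,"hand": 0.2},{"dx": 0,"dy": 0,"dz": -0.083,"twist": 0,"hand": 0.2},{"dx": 0,"dy": 0,"dz": -0.087,"twist": 0,"hand": 0.2},{"dx": 0,"dy": 0,"dz": -0.088,"twist": 0,"hand": 0.2},{"dx": 0,"dy": 0,"dz": -0.088,"twist": 0,"hand": 0.2}]}}

```text
time: 9.15
tool_pos: [0.479, 0.2545, 0.0634]
orientation: [[0.995, -0.1, 0.002], [-0.1, -0.995, 0.001], [0.002, -0.001, -1.0]]
force: [0.1, 0.1, -5.0]
finger_gap: 0.0398
grip_force: 52.5
```

>>> {"fn": "step_arm", "kwargs": {"commands": [{"dx": 0,"dy": 0,"dz": -0.002,"twist": 0,"hand": 0.2},{"dx": 0,"dy": 0,"dz": -0.002,"twist": 0,"hand": 0.2}]}}

```text
time: 9.4
tool_pos: [0.4791, 0.2546, 0.0624]
orientation: [[0.995, -0.1, 0.003], [-0.1, -0.995, 0.001], [0.003, -0.001, -1.0]]
force: [-3.3, -0.6, 7.4]
finger_gap: 0.0396
grip_force: 54.0
```

>>> {"fn": "step_arm", "kwargs": {"commands": [{"dx": 0.01,"dy": -0.001,"dz": 0.001,"twist": 0,"hand": 0.2},{"dx": 0.02,"dy": -0.002,"dz": 0.001,"twist": 0,"hand": 0.2},{"dx": 0.03,"dy": -0.003,"dz": 0.001,"twist": 0,"hand": 0.2},{"dx": 0.04,"dy": -0.004,"dz": 0.001,"twist": 0,"hand": 0.2},{"dx": 0.05,"dy": -0.005,"dz": 0.001,"twist": 0,"hand": 0.2},{"dx": 0.05,"dy": -0.005,"dz": 0.001,"twist": 0,"hand": 0.2}]}}

```text
time: 10.15
tool_pos: [0.5303, 0.2495, 0.0625]
orientation: [[0.995, -0.1, 0.003], [-0.1, -0.995, 0.001], [0.003, -0.001, -1.0]]
force: [0.2, 0.6, 5.3]
finger_gap: 0.0398
grip_force: 53.9
```

>>> {"fn": "step_arm", "kwargs": {"commands": [{"dx": 0.01,"dy": -0.001,"dz": 0,"twist": 0,"hand": 0.2},{"dx": 0.02,"dy": -0.002,"dz": 0,"twist": 0,"hand": 0.2},{"dx": 0.03,"dy": -0.003,"dz": 0,"twist": 0,"hand": 0.2},{"dx": 0.04,"dy": -0.004,"dz": 0,"twist": 0,"hand": 0.2},{"dx": 0.048,"dy": -0.005,"dz": 0,"twist": 0,"hand": 0.2},{"dx": 0.054,"dy": -0.0055,"dz": 0,"twist": 0,"hand": 0.2},{"dx": 0.056,"dy": -0.0055,"dz": 0,"twist": 0,"hand": 0.2},{"dx": 0.056,"dy": -0.0055,"dz": 0,"twist": 0,"hand": 0.2}]}}

```text
time: 11.15
tool_pos: [0.5839, 0.2441, 0.0625]
orientation: [[0.995, -0.1, -0.0], [-0.1, -0.995, 0.0], [-0.0, -0.0, -1.0]]
force: [-5.4, 0.7, 9.1]
finger_gap: 0.0394
grip_force: 54.4
```

>>> {"fn": "step_arm", "kwargs": {"commands": [{"dx": 0.002,"dy": 0,"dz": 0,"twist": 0,"hand": 0.2},{"dx": 0.004,"dy": 0,"dz": 0,"twist": 0,"hand": 0.2},{"dx": 0.004,"dy": 0,"dz": 0,"twist": 0,"hand": 0.2}]}}

```text
time: 11.52
tool_pos: [0.5853, 0.2441, 0.0626]
orientation: [[0.995, -0.1, -0.005], [-0.1, -0.995, -0.0], [-0.005, 0.001, -1.0]]
force: [-13.4, -0.5, 15.7]
finger_gap: 0.0393
grip_force: 55.0
```

```bash
python3 - <<'E'
from m import *
im,i=cap('wrist','w7.png')
s=bot.get_state();print(s['tool_pos'],L(s['tool_pos']),s['force'])
E
```

```text
[0.5853 0.2441 0.0627] [0.0025 0.1701] [-12.9367  -0.0987  15.4256]
```

View pics/w7.png

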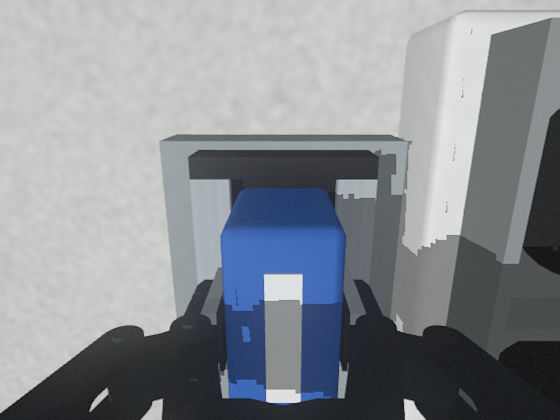

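The battery foot is at the black stop and a 13 N reaction confirms it. I'll ease off, release and rise, then head over to jar A.

>>> {"fn": "step_arm", "kwargs": {"commands": [{"dx": -0.004,"dy": 0,"dz": 0,"twist": 0,"hand": 0.2},{"dx": -0.004,"dy": 0,"dz": 0.001,"twist": 0,"hand": 0.7},{"dx": -0.004,"dy": 0,"dz": 0.001,"twist": 0,"hand": 0.7},{"dx": -0.004,"dy": 0,"dz": 0.001,"twist": 0,"hand": 0.7},{"dx": -0.004,"dy": 0,"dz": 0.04,"twist": 0,"hand": 0.7},{"dx": -0.004,"dy": 0,"dz": 0.1,"twist": 0,"hand": 0.7},{"dx": -0.004,"dy": -0.05,"dz": 0.15,"twist": 0,"hand": 1},{"dx": -0.004,"dy": -0.11,"dz": 0.18,"twist": 0.15,"hand": 1},{"dx": -0.006,"dy": -0.17,"dz": 0.18,"twist": 0.3,"hand": 1},{"dx": -0.008,"dy": -0.23,"dz": 0.18,"twist": 0.45,"hand": 1},{"dx": -0.011,"dy": -0.28,"dz": 0.18,"twist": 0.6,"hand": 1},{"dx": -0.014,"dy": -0.32,"dz": 0.17,"twist": 0.7,"hand": 1},{"dx": -0.0175,"dy": -0.349,"dz": 0.15,"twist": 0.7,"hand": 1},{"dx": -0.0175,"dy": -0.349,"dz": 0.12,"twist": 0.7,"hand": 1},{"dx": -0.0175,"dy": -0.349,"dz": 0.12,"twist": 0.7,"hand": 1},{"dx": -0.0175,"dy": -0.349,"dz": 0.12,"twist": 0.7,"hand": 1}]}}

```text
time: 13.58
tool_pos: [0.5712, -0.1051, 0.1821]
orientation: [[0.825, 0.565, 0.001], [0.565, -0.825, -0.0], [0.001, 0.001, -1.0]]
force: [-0.3, -1.5, 1.3]
finger_gap: 0.0856
grip_force: 0.0
```

```bash
cat >> m.py <<'E'
def jars(im,i,zt=.094):
    # cap-top grey discs: mid grey, ringed by white
    g=cv2.cvtColor(im,cv2.COLOR_RGB2HSV);out=[]
    m=((g[...,1]<40)&(g[...,2]>95)&(g[...,2]<160)).astype(np.uint8)
    w=((g[...,1]<40)&(g[...,2]>178)).astype(np.uint8)
    n,l,st,ce=cv2.connectedComponentsWithStats(m,connectivity=4)
    for k in range(1,n):
        if st[k,4]<60: continue
        c=(l==k).astype(np.uint8);cn=max(cv2.findContours(c,0,1)[0],key=cv2.contourArea)
        if len(cn)<12: continue
        (x,y),(a,b),_=cv2.fitEllipse(cn)
        if b/a>1.5 or abs(st[k,4]/(np.pi*a*b/4)-1)>.12: continue
        ring=cv2.dilate(c,np.ones((7,7)))-cv2.dilate(c,np.ones((3,3)))
        out.append((round(x,1),round(y,1),st[k,4],round(float(w[ring>0].mean()),2),np.round(onz(i,x,y,zt),4)))
    return out
E
python3 - <<'E'
from m import *
im,i=cap('wrist','w8.png');s=bot.get_state();print(s['tool_pos'],s['force'],proj(i,(.5705,-.1047,.094)))
for j in jars(im,i):print(j)
print('top');t,ti=cap('top')
for j in jars(t,ti):print(j)
E
```

```text
[ 0.5716 -0.1051  0.1826] [ 0.1288 -0.0048  0.7045] [281.5144 219.3631]
(281.5, 217.2, np.int32(2664), 1.0, array([ 0.5717, -0.1039,  0.094 ]))
(194.1, 370.7, np.int32(1780), 1.0, array([ 0.4355, -0.1181,  0.094 ]))
top
(263.1, 238.3, np.int32(71), 0.0, array([0.4351, 0.1124, 0.094 ]))
(335.4, 239.6, np.int32(146), 0.0, array([ 0.4335, -0.1168,  0.094 ]))
```

View pics/w8.png

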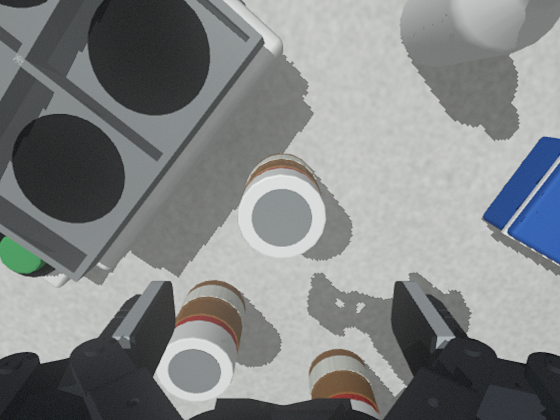

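Jar A's disc at (281,217) is centred under the gripper, and the detector works well. Descending to grip the cap.

>>> {"fn": "step_arm", "kwargs": {"commands": [{"dx": 0,"dy": 0,"dz": -0.05,"twist": 0,"hand": 1},{"dx": 0,"dy": 0.0005,"dz": -0.1,"twist": 0,"hand": 1},{"dx": 0,"dy": 0.0005,"dz": -0.121,"twist": 0,"hand": 1},{"dx": 0,"dy": 0.0005,"dz": -0.121,"twist": 0,"hand": 0.4},{"dx": 0,"dy": 0.0005,"dz": -0.121,"twist": 0,"hand": 0.4},{"dx": 0,"dy": 0.0005,"dz": -0.121,"twist": 0,"hand": 0.4},{"dx": 0,"dy": 0.0005,"dz": -0.121,"twist": 0,"hand": 0.4},{"dx": 0,"dy": 0.0005,"dz": -0.121,"twist": 0,"hand": 0.4}]}}

```text
time: 14.68
tool_pos: [0.5715, -0.1049, 0.0616]
orientation: [[0.826, 0.564, 0.002], [0.564, -0.826, -0.001], [0.002, 0.002, -1.0]]
force: [-0.0, 1.2, 5.8]
finger_gap: 0.0577
grip_force: 54.2
```

>>> {"fn": "step_arm", "kwargs": {"commands": [{"dx": 0,"dy": 0,"dz": 0.06,"twist": 0,"hand": 0.4},{"dx": 0,"dy": 0,"dz": 0.12,"twist": 0,"hand": 0.4},{"dx": 0,"dy": 0.02,"dz": 0.17,"twist": 0,"hand": 0.4},{"dx": 0.01,"dy": 0.06,"dz": 0.19,"twist": 0,"hand": 0.4},{"dx": 0.02,"dy": 0.11,"dz": 0.19,"twist": 0,"hand": 0.4},{"dx": 0.035,"dy": 0.16,"dz": 0.18,"twist": 0,"hand": 0.4},{"dx": 0.049,"dy": 0.21,"dz": 0.17,"twist": 0,"hand": 0.4},{"dx": 0.049,"dy": 0.2235,"dz": 0.15,"twist": 0,"hand": 0.4},{"dx": 0.049,"dy": 0.2235,"dz": 0.11,"twist": 0,"hand": 0.4},{"dx": 0.049,"dy": 0.2235,"dz": 0.085,"twist": 0,"hand": 0.4},{"dx": 0.049,"dy": 0.2235,"dz": 0.078,"twist": 0,"hand": 0.4},{"dx": 0.049,"dy": 0.2235,"dz": 0.078,"twist": 0,"hand": 0.4}]}}

```text
time: 16.18
tool_pos: [0.6197, 0.1186, 0.1383]
orientation: [[0.826, 0.564, -0.001], [0.564, -0.826, -0.0], [-0.0, -0.0, -1.0]]
force: [-0.4, -0.7, -1.7]
finger_gap: 0.0573
grip_force: 55.4
```

>>> {"fn": "step_arm", "kwargs": {"commands": [{"dx": 0,"dy": 0,"dz": -0.003,"twist": 0,"hand": 0.4},{"dx": 0,"dy": 0,"dz": -0.006,"twist": 0,"hand": 0.4},{"dx": 0,"dy": 0,"dz": -0.008,"twist": 0,"hand": 0.4},{"dx": 0,"dy": 0,"dz": -0.01,"twist": 0,"hand": 0.4},{"dx": 0,"dy": 0,"dz": -0.012,"twist": 0,"hand": 0.4}]}}

```text
time: 16.8
tool_pos: [0.6203, 0.119, 0.1283]
orientation: [[0.825, 0.565, 0.003], [0.565, -0.825, 0.0], [0.002, 0.001, -1.0]]
force: [-1.9, 0.7, 7.4]
finger_gap: 0.0575
grip_force: 56.2
```

>>> {"fn": "step_arm", "kwargs": {"commands": [{"dx": 0,"dy": 0,"dz": -0.002,"twist": 0,"hand": 0.4},{"dx": 0,"dy": 0,"dz": -0.004,"twist": 0,"hand": 0.4},{"dx": 0,"dy": 0,"dz": -0.006,"twist": 0,"hand": 0.4},{"dx": 0,"dy": 0,"dz": -0.007,"twist": 0,"hand": 0.4},{"dx": 0,"dy": 0,"dz": -0.007,"twist": 0,"hand": 0.4}]}}

```text
time: 17.42
tool_pos: [0.6203, 0.1192, 0.1259]
orientation: [[0.825, 0.565, 0.005], [0.565, -0.825, 0.0], [0.004, 0.003, -1.0]]
force: [-12.1, -0.3, 29.9]
finger_gap: 0.0579
grip_force: 66.1
```

>>> {"fn": "step_arm", "kwargs": {"commands": [{"dx": 0,"dy": 0,"dz": 0.006,"twist": 0,"hand": 0.4},{"dx": 0,"dy": 0,"dz": 0.006,"twist": 0,"hand": 0.9},{"dx": 0,"dy": 0,"dz": 0.006,"twist": 0,"hand": 0.9},{"dx": 0,"dy": 0,"dz": 0.006,"twist": 0,"hand": 0.9},{"dx": 0,"dy": 0,"dz": 0.05,"twist": 0,"hand": 0.9},{"dx": 0,"dy": 0,"dz": 0.11,"twist": 0,"hand": 1},{"dx": -0.03,"dy": -0.05,"dz": 0.16,"twist": 0,"hand": 1},{"dx": -0.06,"dy": -0.1,"dz": 0.16,"twist": 0,"hand": 1},{"dx": -0.09,"dy": -0.14,"dz": 0.16,"twist": 0,"hand": 1},{"dx": -0.11,"dy": -0.17,"dz": 0.16,"twist": 0,"hand": 1},{"dx": -0.11,"dy": -0.17,"dz": 0.16,"twist": 0,"hand": 1},{"dx": -0.11,"dy": -0.17,"dz": 0.16,"twist": 0,"hand": 1}]}}

```text
time: 18.92
tool_pos: [0.51, -0.051, 0.2792]
orientation: [[0.826, 0.564, 0.0], [0.564, -0.826, 0.001], [0.0, -0.0, -1.0]]
force: [0.1, 0.2, 0.6]
finger_gap: 0.0855
grip_force: 0.0
```

```bash
python3 - <<'E'
from m import *
im,i=cap('wrist','w9.png');s=bot.get_state();print(s['tool_pos'],s['force'])
for j in jars(im,i):print(j, onz(i,j[0],j[1],.155), L(onz(i,j[0],j[1],.155)))
sd,si=cap('side','s9.png')
a=im;b=cv2.resize(sd[140:300,220:360],(420*140//160*1,420),interpolation=2)
cv2.imwrite('pics/c9.png',cv2.resize(np.hstack([a[:,:,::-1],b[:,:,::-1]]),None,fx=.85,fy=.85))
E
```

```text
[ 0.5102 -0.0507  0.2792] [-0.4045  0.7499 -0.1169]
```

View pics/c9.png

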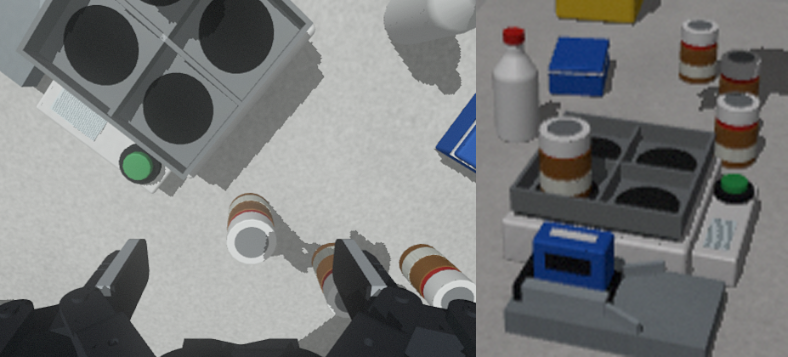

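The side crop shows the battery at the stop and jar A standing in its cup with no red. Jar B is at about (295,283) in the wrist view.

```bash
cat >> m.py <<'E'
def disc(n,p,r=None,tol=25,name=None):
    # grey cap disc near the expected point p -> ellipse centre on the plane p[2]
    im,i=cap(n,name);u,v=proj(i,p);R=int(r or 60)
    g=cv2.cvtColor(im,cv2.COLOR_RGB2GRAY);x0,y0=max(0,int(u)-R),max(0,int(v)-R);c=cv2.GaussianBlur(g[y0:int(v)+R,x0:int(u)+R],(0,0),1)
    res=[]
    for t in range(90,200,10):
        n_,l,st,ce=cv2.connectedComponentsWithStats((c<t).astype(np.uint8),connectivity=4)
        for k in range(1,n_):
            if st[k,4]<200: continue
            cn=max(cv2.findContours((l==k).astype(np.uint8),0,1)[0],key=cv2.contourArea)
            if len(cn)<12: continue
            (x,y),(a,b),_=cv2.fitEllipse(cn);s=st[k]
            if b/a<1.3 and abs(s[4]/(np.pi*a*b/4)-1)<.06 and s[0]>0 and s[1]>0 and s[0]+s[2]<c.shape[1] and s[1]+s[3]<c.shape[0]:
                res.append((t,int(s[4]),round(x+x0,1),round(y+y0,1),np.round(onz(i,x+x0,y+y0,p[2]),4)))
    print('expected px',u,v)
    for q in res: print(q)
E
python3 - <<'E'
from m import *
disc('wrist',(.434,-.1185,.092))
E
```

```text
expected px 295.99623211112146 284.8022615924825
```

The visible position matches the expected (296,285), so jar B has not moved. Grasping it.

>>> {"fn": "step_arm", "kwargs": {"commands": [{"dx": -0.03,"dy": -0.03,"dz": -0.04,"twist": 0,"hand": 1},{"dx": -0.06,"dy": -0.055,"dz": -0.07,"twist": 0,"hand": 1},{"dx": -0.075,"dy": -0.0675,"dz": -0.11,"twist": 0,"hand": 1},{"dx": -0.075,"dy": -0.0675,"dz": -0.15,"twist": 0,"hand": 1},{"dx": -0.075,"dy": -0.0675,"dz": -0.19,"twist": 0,"hand": 1},{"dx": -0.075,"dy": -0.0675,"dz": -0.219,"twist": 0,"hand": 1},{"dx": -0.075,"dy": -0.0675,"dz": -0.219,"twist": 0,"hand": 0.4},{"dx": -0.075,"dy": -0.0675,"dz": -0.219,"twist": 0,"hand": 0.4},{"dx": -0.075,"dy": -0.0675,"dz": -0.219,"twist": 0,"hand": 0.4},{"dx": -0.075,"dy": -0.0675,"dz": -0.219,"twist": 0,"hand": 0.4},{"dx": -0.075,"dy": -0.0675,"dz": -0.219,"twist": 0,"hand": 0.4}]}}

```text
time: 20.45
tool_pos: [0.4349, -0.1189, 0.0608]
orientation: [[0.825, 0.564, 0.001], [0.564, -0.825, -0.0], [0.0, 0.001, -1.0]]
force: [0.3, -0.3, -2.3]
finger_gap: 0.0577
grip_force: 53.7
```

>>> {"fn": "step_arm", "kwargs": {"commands": [{"dx": 0,"dy": 0,"dz": 0.06,"twist": 0,"hand": 0.4},{"dx": 0,"dy": 0,"dz": 0.12,"twist": 0,"hand": 0.4},{"dx": 0,"dy": 0.02,"dz": 0.17,"twist": 0,"hand": 0.4},{"dx": 0.015,"dy": 0.06,"dz": 0.19,"twist": 0,"hand": 0.4},{"dx": 0.03,"dy": 0.11,"dz": 0.19,"twist": 0,"hand": 0.4},{"dx": 0.05,"dy": 0.16,"dz": 0.19,"twist": 0,"hand": 0.4},{"dx": 0.07,"dy": 0.205,"dz": 0.18,"twist": 0,"hand": 0.4},{"dx": 0.0874,"dy": 0.24,"dz": 0.17,"twist": 0,"hand": 0.4},{"dx": 0.0874,"dy": 0.2473,"dz": 0.14,"twist": 0,"hand": 0.4},{"dx": 0.0874,"dy": 0.2473,"dz": 0.1,"twist": 0,"hand": 0.4},{"dx": 0.0874,"dy": 0.2473,"dz": 0.082,"twist": 0,"hand": 0.4},{"dx": 0.0874,"dy": 0.2473,"dz": 0.076,"twist": 0,"hand": 0.4},{"dx": 0.0874,"dy": 0.2473,"dz": 0.076,"twist": 0,"hand": 0.4}]}}

```text
time: 22.08
tool_pos: [0.5222, 0.1285, 0.1365]
orientation: [[0.826, 0.564, 0.0], [0.564, -0.826, 0.0], [0.0, 0.0, -1.0]]
force: [-0.0, -0.1, -2.5]
finger_gap: 0.0576
grip_force: 55.8
```

>>> {"fn": "step_arm", "kwargs": {"commands": [{"dx": 0,"dy": 0,"dz": -0.004,"twist": 0,"hand": 0.4},{"dx": 0,"dy": 0,"dz": -0.007,"twist": 0,"hand": 0.4},{"dx": 0,"dy": 0,"dz": -0.01,"twist": 0,"hand": 0.4},{"dx": 0,"dy": 0,"dz": -0.013,"twist": 0,"hand": 0.4},{"dx": 0,"dy": 0,"dz": -0.016,"twist": 0,"hand": 0.4},{"dx": 0,"dy": 0,"dz": -0.016,"twist": 0,"hand": 0.4}]}}

```text
time: 22.82
tool_pos: [0.5229, 0.129, 0.125]
orientation: [[0.825, 0.565, 0.004], [0.565, -0.825, 0.001], [0.004, 0.002, -1.0]]
force: [-9.7, -0.1, 28.2]
finger_gap: 0.0579
grip_force: 72.3
```

>>> {"fn": "step_arm", "kwargs": {"commands": [{"dx": 0,"dy": 0,"dz": 0.005,"twist": 0,"hand": 0.4},{"dx": 0,"dy": 0,"dz": 0.006,"twist": 0,"hand": 0.9},{"dx": 0,"dy": 0,"dz": 0.006,"twist": 0,"hand": 0.9},{"dx": 0,"dy": 0,"dz": 0.006,"twist": 0,"hand": 0.9},{"dx": 0,"dy": 0,"dz": 0.05,"twist": 0,"hand": 0.9},{"dx": 0,"dy": 0,"dz": 0.11,"twist": 0,"hand": 1},{"dx": 0,"dy": -0.04,"dz": 0.15,"twist": 0,"hand": 1},{"dx": 0,"dy": -0.1,"dz": 0.16,"twist": 0,"hand": 1},{"dx": 0,"dy": -0.16,"dz": 0.16,"twist": 0,"hand": 1},{"dx": 0,"dy": -0.22,"dz": 0.16,"twist": 0,"hand": 1},{"dx": 0,"dy": -0.28,"dz": 0.16,"twist": 0,"hand": 1},{"dx": 0,"dy": -0.32,"dz": 0.16,"twist": 0,"hand": 1},{"dx": 0,"dy": -0.32,"dz": 0.16,"twist": 0,"hand": 1},{"dx": 0,"dy": -0.32,"dz": 0.16,"twist": 0,"hand": 1}]}}

```text
time: 24.58
tool_pos: [0.5219, -0.191, 0.2798]
orientation: [[0.826, 0.564, -0.001], [0.564, -0.826, 0.001], [-0.0, -0.001, -1.0]]
force: [0.4, 0.2, 0.3]
finger_gap: 0.0853
grip_force: 0.0
```

```bash
python3 - <<'E'
from m import *
disc('wrist',(.438,-.265,.092),name='w10.png')
disc('wrist',(.511,-.3755,.092))
print(bot.get_state()['tool_pos'])
E
```

```text
expected px 296.74072027133644 293.1295697638136
expected px 429.8837299102305 295.4727846123479
[ 0.5221 -0.1902  0.2802]
```

View pics/w10.png

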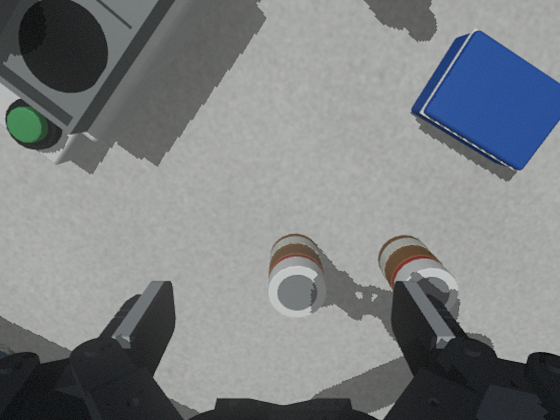

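Jar C's disc at (297,292) is where expected, and jar D sits partly behind the right finger. That is 15 pictures viewed, one over the limit of 14, so I'll work from numbers alone from here. Grasping C.

>>> {"fn": "step_arm", "kwargs": {"commands": [{"dx": -0.03,"dy": -0.03,"dz": -0.04,"twist": 0,"hand": 1},{"dx": -0.06,"dy": -0.055,"dz": -0.07,"twist": 0,"hand": 1},{"dx": -0.083,"dy": -0.073,"dz": -0.11,"twist": 0,"hand": 1},{"dx": -0.084,"dy": -0.074,"dz": -0.15,"twist": 0,"hand": 1},{"dx": -0.084,"dy": -0.074,"dz": -0.19,"twist": 0,"hand": 1},{"dx": -0.084,"dy": -0.074,"dz": -0.22,"twist": 0,"hand": 1},{"dx": -0.084,"dy": -0.074,"dz": -0.22,"twist": 0,"hand": 0.4},{"dx": -0.084,"dy": -0.074,"dz": -0.22,"twist": 0,"hand": 0.4},{"dx": -0.084,"dy": -0.074,"dz": -0.22,"twist": 0,"hand": 0.4},{"dx": -0.084,"dy": -0.074,"dz": -0.22,"twist": 0,"hand": 0.4},{"dx": -0.084,"dy": -0.074,"dz": -0.22,"twist": 0,"hand": 0.4}]}}

```text
time: 26.05
tool_pos: [0.4384, -0.2657, 0.061]
orientation: [[0.826, 0.564, 0.001], [0.564, -0.826, -0.001], [0.0, 0.001, -1.0]]
force: [-0.1, -0.5, 1.4]
finger_gap: 0.0578
grip_force: 53.9
```

>>> {"fn": "step_arm", "kwargs": {"commands": [{"dx": 0,"dy": 0,"dz": 0.06,"twist": 0,"hand": 0.4},{"dx": 0,"dy": 0,"dz": 0.12,"twist": 0,"hand": 0.4},{"dx": 0.01,"dy": 0.02,"dz": 0.17,"twist": 0,"hand": 0.4},{"dx": 0.03,"dy": 0.06,"dz": 0.19,"twist": 0,"hand": 0.4},{"dx": 0.055,"dy": 0.1,"dz": 0.19,"twist": 0,"hand": 0.4},{"dx": 0.08,"dy": 0.145,"dz": 0.19,"twist": 0,"hand": 0.4},{"dx": 0.11,"dy": 0.19,"dz": 0.19,"twist": 0,"hand": 0.4},{"dx": 0.14,"dy": 0.235,"dz": 0.19,"twist": 0,"hand": 0.4},{"dx": 0.165,"dy": 0.275,"dz": 0.18,"twist": 0,"hand": 0.4},{"dx": 0.1717,"dy": 0.2865,"dz": 0.16,"twist": 0,"hand": 0.4},{"dx": 0.1717,"dy": 0.2865,"dz": 0.12,"twist": 0,"hand": 0.4},{"dx": 0.1717,"dy": 0.2865,"dz": 0.09,"twist": 0,"hand": 0.4},{"dx": 0.1717,"dy": 0.2865,"dz": 0.077,"twist": 0,"hand": 0.4},{"dx": 0.1717,"dy": 0.2865,"dz": 0.077,"twist": 0,"hand": 0.4}]}}

```text
time: 27.8
tool_pos: [0.6094, 0.021, 0.1368]
orientation: [[0.826, 0.564, -0.002], [0.564, -0.826, 0.0], [-0.001, -0.001, -1.0]]
force: [0.5, -0.2, -1.9]
finger_gap: 0.0574
grip_force: 55.9
```

>>> {"fn": "step_arm", "kwargs": {"commands": [{"dx": 0,"dy": 0,"dz": -0.004,"twist": 0,"hand": 0.4},{"dx": 0,"dy": 0,"dz": -0.007,"twist": 0,"hand": 0.4},{"dx": 0,"dy": 0,"dz": -0.01,"twist": 0,"hand": 0.4},{"dx": 0,"dy": 0,"dz": -0.013,"twist": 0,"hand": 0.4},{"dx": 0,"dy": 0,"dz": -0.016,"twist": 0,"hand": 0.4},{"dx": 0,"dy": 0,"dz": -0.016,"twist": 0,"hand": 0.4}]}}

```text
time: 28.55
tool_pos: [0.611, 0.0209, 0.1257]
orientation: [[0.825, 0.564, 0.005], [0.564, -0.825, -0.001], [0.004, 0.003, -1.0]]
force: [-5.6, 0.1, 17.3]
finger_gap: 0.0576
grip_force: 65.3
```

>>> {"fn": "step_arm", "kwargs": {"commands": [{"dx": 0,"dy": 0,"dz": -0.002,"twist": 0,"hand": 0.4},{"dx": 0,"dy": 0,"dz": -0.004,"twist": 0,"hand": 0.4},{"dx": 0,"dy": 0,"dz": -0.004,"twist": 0,"hand": 0.4}]}}

```text
time: 28.92
tool_pos: [0.6111, 0.021, 0.1255]
orientation: [[0.825, 0.565, 0.007], [0.565, -0.825, -0.001], [0.005, 0.005, -1.0]]
force: [-14.9, 0.2, 39.0]
finger_gap: 0.0576
grip_force: 69.0
```

>>> {"fn": "step_arm", "kwargs": {"commands": [{"dx": 0,"dy": 0,"dz": 0.008,"twist": 0,"hand": 0.4},{"dx": 0,"dy": 0,"dz": 0.009,"twist": 0,"hand": 0.9},{"dx": 0,"dy": 0,"dz": 0.009,"twist": 0,"hand": 0.9},{"dx": 0,"dy": 0,"dz": 0.009,"twist": 0,"hand": 0.9},{"dx": 0,"dy": 0,"dz": 0.06,"twist": 0,"hand": 0.9},{"dx": 0,"dy": 0,"dz": 0.12,"twist": 0,"hand": 1},{"dx": -0.01,"dy": -0.05,"dz": 0.15,"twist": 0,"hand": 1},{"dx": -0.025,"dy": -0.1,"dz": 0.15,"twist": 0,"hand": 1},{"dx": -0.04,"dy": -0.16,"dz": 0.15,"twist": 0,"hand": 1},{"dx": -0.055,"dy": -0.22,"dz": 0.15,"twist": 0,"hand": 1},{"dx": -0.07,"dy": -0.28,"dz": 0.14,"twist": 0,"hand": 1},{"dx": -0.085,"dy": -0.34,"dz": 0.12,"twist": 0,"hand": 1},{"dx": -0.0987,"dy": -0.39,"dz": 0.1,"twist": 0,"hand": 1},{"dx": -0.0987,"dy": -0.397,"dz": 0.083,"twist": 0,"hand": 1},{"dx": -0.0987,"dy": -0.397,"dz": 0.083,"twist": 0,"hand": 1},{"dx": -0.0987,"dy": -0.397,"dz": 0.083,"twist": 0,"hand": 1}]}}

```text
time: 30.92
tool_pos: [0.5119, -0.3747, 0.2008]
orientation: [[0.825, 0.566, 0.0], [0.566, -0.825, 0.0], [0.0, 0.0, -1.0]]
force: [0.0, 1.1, 1.2]
finger_gap: 0.0855
grip_force: 0.0
```

```bash
python3 - <<'E'
from m import *
im,i=cap('wrist','w11.png');s=bot.get_state();print(s['tool_pos'],proj(i,(.511,-.3755,.092)))
for j in jars(im,i,.092):print(j)
u,v=proj(i,(.511,-.3755,.092))
for t in(20,30,40,50):
    c,a,m=patch(im,u,v,t,60);print(t,c,a,cv2.boundingRect(m),onz(i,*c,.092))
E
```

```text
[ 0.5121 -0.3747  0.2013] [283.0123 211.1611]
(281.6, 209.8, np.int32(2429), 1.0, array([ 0.5113, -0.3741,  0.092 ]))
(207.1, 241.4, np.int32(80), 0.0, array([ 0.4611, -0.3433,  0.092 ]))
(483.2, 244.6, np.int32(123), 0.0, array([ 0.5722, -0.5094,  0.092 ]))
(183.3, 246.2, np.int32(126), 0.0, array([ 0.4482, -0.331 ,  0.092 ]))
(501.5, 245.2, np.int32(68), 0.0, array([ 0.5794, -0.5207,  0.092 ]))
(491.7, 258.6, np.int32(60), 0.0, array([ 0.5676, -0.5223,  0.092 ]))
20 [281.8028 209.6931] 2343 (254, 183, 56, 54) [ 0.5114 -0.3742  0.092 ]
30 [281.6539 209.7622] 2384 (254, 183, 56, 54) [ 0.5113 -0.3741  0.092 ]
40 [281.6257 209.7698] 2402 (254, 183, 56, 55) [ 0.5113 -0.3741  0.092 ]
50 [281.5855 209.7762] 2449 (254, 183, 56, 55) [ 0.5113 -0.3741  0.092 ]
```

>>> {"fn": "step_arm", "kwargs": {"commands": [{"dx": 0,"dy": 0,"dz": -0.05,"twist": 0,"hand": 1},{"dx": 0,"dy": 0,"dz": -0.1,"twist": 0,"hand": 1},{"dx": 0,"dy": 0,"dz": -0.135,"twist": 0,"hand": 1},{"dx": 0,"dy": 0,"dz": -0.14,"twist": 0,"hand": 1},{"dx": 0,"dy": 0,"dz": -0.14,"twist": 0,"hand": 0.4},{"dx": 0,"dy": 0,"dz": -0.14,"twist": 0,"hand": 0.4},{"dx": 0,"dy": 0,"dz": -0.14,"twist": 0,"hand": 0.4},{"dx": 0,"dy": 0,"dz": -0.14,"twist": 0,"hand": 0.4},{"dx": 0,"dy": 0,"dz": -0.14,"twist": 0,"hand": 0.4}]}}

```text
time: 32.1
tool_pos: [0.5121, -0.3766, 0.0628]
orientation: [[0.825, 0.564, 0.003], [0.564, -0.825, -0.002], [0.001, 0.004, -1.0]]
force: [-0.5, 2.6, 6.6]
finger_gap: 0.0573
grip_force: 53.1
```

>>> {"fn": "step_arm", "kwargs": {"commands": [{"dx": 0,"dy": 0,"dz": 0.06,"twist": 0,"hand": 0.4},{"dx": 0,"dy": 0,"dz": 0.12,"twist": 0,"hand": 0.4},{"dx": 0,"dy": 0.03,"dz": 0.17,"twist": 0,"hand": 0.4},{"dx": 0,"dy": 0.08,"dz": 0.19,"twist": 0,"hand": 0.4},{"dx": 0,"dy": 0.135,"dz": 0.19,"twist": 0,"hand": 0.4},{"dx": 0,"dy": 0.19,"dz": 0.19,"twist": 0,"hand": 0.4},{"dx": 0,"dy": 0.245,"dz": 0.19,"twist": 0,"hand": 0.4},{"dx": 0,"dy": 0.3,"dz": 0.19,"twist": 0,"hand": 0.4},{"dx": 0,"dy": 0.35,"dz": 0.19,"twist": 0,"hand": 0.4},{"dx": 0,"dy": 0.395,"dz": 0.18,"twist": 0,"hand": 0.4},{"dx": 0.001,"dy": 0.4067,"dz": 0.16,"twist": 0,"hand": 0.4},{"dx": 0.001,"dy": 0.4067,"dz": 0.12,"twist": 0,"hand": 0.4},{"dx": 0.001,"dy": 0.4067,"dz": 0.09,"twist": 0,"hand": 0.4},{"dx": 0.001,"dy": 0.4067,"dz": 0.077,"twist": 0,"hand": 0.4},{"dx": 0.001,"dy": 0.4067,"dz": 0.077,"twist": 0,"hand": 0.4}]}}

```text
time: 33.98
tool_pos: [0.5119, 0.0306, 0.1372]
orientation: [[0.826, 0.564, -0.001], [0.564, -0.826, 0.0], [-0.001, -0.0, -1.0]]
force: [-0.1, 0.4, -2.2]
finger_gap: 0.0577
grip_force: 55.3
```

>>> {"fn": "step_arm", "kwargs": {"commands": [{"dx": 0,"dy": 0,"dz": -0.004,"twist": 0,"hand": 0.4},{"dx": 0,"dy": 0,"dz": -0.007,"twist": 0,"hand": 0.4},{"dx": 0,"dy": 0,"dz": -0.01,"twist": 0,"hand": 0.4},{"dx": 0,"dy": 0,"dz": -0.013,"twist": 0,"hand": 0.4},{"dx": 0,"dy": 0,"dz": -0.016,"twist": 0,"hand": 0.4},{"dx": 0,"dy": 0,"dz": -0.017,"twist": 0,"hand": 0.4},{"dx": 0,"dy": 0,"dz": -0.017,"twist": 0,"hand": 0.4}]}}

```text
time: 34.85
tool_pos: [0.5134, 0.0318, 0.1267]
orientation: [[0.825, 0.565, 0.006], [0.565, -0.825, 0.001], [0.005, 0.003, -1.0]]
force: [-13.4, 5.4, 40.1]
finger_gap: 0.0577
grip_force: 67.6
```

>>> {"fn": "step_arm", "kwargs": {"commands": [{"dx": 0,"dy": 0,"dz": 0.007,"twist": 0,"hand": 0.4},{"dx": 0,"dy": 0,"dz": 0.009,"twist": 0,"hand": 0.9},{"dx": 0,"dy": 0,"dz": 0.009,"twist": 0,"hand": 0.9},{"dx": 0,"dy": 0,"dz": 0.009,"twist": 0,"hand": 0.9},{"dx": 0,"dy": 0,"dz": 0.06,"twist": 0,"hand": 0.9},{"dx": 0,"dy": 0,"dz": 0.12,"twist": 0,"hand": 1},{"dx": 0.02,"dy": 0.02,"dz": 0.17,"twist": -0.15,"hand": 1},{"dx": 0.05,"dy": 0.05,"dz": 0.21,"twist": -0.3,"hand": 1},{"dx": 0.08,"dy": 0.06,"dz": 0.24,"twist": -0.45,"hand": 1},{"dx": 0.08,"dy": 0.06,"dz": 0.25,"twist": -0.6,"hand": 1},{"dx": 0.08,"dy": 0.06,"dz": 0.25,"twist": -0.7,"hand": 1},{"dx": 0.08,"dy": 0.06,"dz": 0.25,"twist": -0.7,"hand": 1},{"dx": 0.08,"dy": 0.06,"dz": 0.25,"twist": -0.7,"hand": 1}]}}

```text
time: 36.48
tool_pos: [0.592, 0.0907, 0.3697]
orientation: [[0.995, -0.098, -0.001], [-0.098, -0.995, 0.0], [-0.001, 0.0, -1.0]]
force: [-0.2, -0.0, -0.3]
finger_gap: 0.0855
grip_force: 0.0
```

```bash
python3 - <<'E'
from m import *
im,i=cap('wrist','v1.png');np.save('v1.npy',im);np.save('v1T.npy',i['world_from_camera'])
for k,(x,y) in dict(A=(.6195,.119),B=(.5219,.1288),C=(.6097,.0214),D=(.5121,.0312)).items():
    u,v=proj(i,(x,y,.155));c,a,m=patch(im,u,v,25,50);print(k,(u,v),c,a,cv2.boundingRect(m),im[int(v),int(u)])
h=cv2.cvtColor(im,cv2.COLOR_RGB2HSV);red=((h[...,0]<5)|(h[...,0]>174))&(h[...,1]>150)&(h[...,2]>90);print('red px',red.sum(),np.argwhere(red)[:5].tolist())
E
```

```text
A (np.float64(250.01474272552773), np.float64(152.14699051586672)) [250.6374 151.8749] 1343 (230, 132, 42, 41) [133 138 138]
B (np.float64(252.3022160702548), np.float64(247.54190279264418)) [253.4266 248.5772] 1062 (235, 231, 38, 36) [132 138 138]
C (np.float64(353.0522655911342), np.float64(152.38420448090673)) [354.1886 150.7283] 1347 (334, 130, 41, 42) [128 135 136]
D (np.float64(347.4263166770333), np.float64(247.7110649228799)) [347.0814 247.9593] 1057 (328, 231, 39, 35) [133 137 139]
red px 0 []
```

>>> {"fn": "step_arm", "kwargs": {"commands": [{"dx": -0.04,"dy": 0.03,"dz": 0,"twist": 0,"hand": 1},{"dx": -0.09,"dy": 0.06,"dz": 0,"twist": 0,"hand": 1},{"dx": -0.09,"dy": 0.06,"dz": 0,"twist": 0,"hand": 1},{"dx": -0.09,"dy": 0.06,"dz": 0,"twist": 0,"hand": 1}]}}

```text
time: 37.02
tool_pos: [0.5023, 0.1507, 0.3707]
orientation: [[0.995, -0.099, 0.001], [-0.099, -0.995, -0.0], [0.001, 0.0, -1.0]]
force: [-0.2, -0.6, 0.1]
finger_gap: 0.0854
grip_force: 0.0
```

```bash
python3 - <<'E'
from m import *
im,i=cap('wrist','v2.png');V={'v1':load('v1'),'v2':(im,i)}
for k,(x,y) in dict(A=(.6195,.119),B=(.5219,.1288),C=(.6097,.0214),D=(.5121,.0312)).items():
    p=meas(V,k,{n:tuple(proj(V[n][1],(x,y,.155))) for n in V},30,40);print(L(p))
p=W(0,.1695);b=meas(V,'bat',{n:tuple(proj(V[n][1],(*p,.098))) for n in V},40,40);print(L(b))
for n in V:
    h=cv2.cvtColor(V[n][0],cv2.COLOR_RGB2HSV);red=((h[...,0]<5)|(h[...,0]>174))&(h[...,1]>150)&(h[...,2]>90);print('red px',red.sum(),np.argwhere(red)[:3].tolist())
sd,si=cap('side','s2.png');h=cv2.cvtColor(sd,cv2.COLOR_RGB2HSV)
red=((h[...,0]<6)|(h[...,0]>172))&(h[...,1]>130)&(h[...,2]>60);red[:, :]=red;n,l,st,c=cv2.connectedComponentsWithStats(red.astype(np.uint8));print('side red',st[1:].tolist(),'cups px',proj(si,(*S,.13)))
E
```

```text
A [0.6199 0.1183 0.1561] [0.1 0.1] [('v1', [250.6, 151.9], 1355), ('v2', [306.0, 43.2], 1738)]
[0.0495 0.0484]
B [0.5215 0.1276 0.1571] [0. 0.] [('v1', [253.4, 248.6], 1073), ('v2', [304.6, 156.2], 1341)]
[-0.0493  0.0478]
C [0.6113 0.0205 0.1558] [0. 0.] [('v1', [354.2, 150.7], 1354), ('v2', [418.1, 42.0], 1743)]
[ 0.0507 -0.0498]
D [0.5124 0.0318 0.1562] [0. 0.] [('v1', [347.1, 248.0], 1071), ('v2', [405.4, 155.7], 1342)]
[-0.0488 -0.0485]
bat [0.5829 0.2438 0.099 ] [0.1 0.1] [('v1', [148.8, 187.9], 457), ('v2', [187.5, 100.9], 553)]
[0.0002 0.1695]
red px 0 []
red px 0 []
side red [[254, 102, 44, 18, 628], [232, 152, 10, 8, 61], [290, 215, 1, 1, 1], [293, 216, 2, 1, 2], [301, 216, 2, 1, 2]] cups px [282.8282 199.0916]
```

```bash
python3 - <<'E'
from m import *
i=bot.camera_info('side');im=cv2.imread('pics/s2.png')[:,:,::-1]
cam=np.array(i['world_from_camera'])[:3,3]
for k,(x,y) in dict(A=(.6199,.1183),B=(.5215,.1276),C=(.6113,.0205),D=(.5124,.0318)).items():
    d=cam[:2]-np.array([x,y]);d=d/np.linalg.norm(d)*.0295
    print(k,[proj(i,(x+d[0],y+d[1],z)).round(1).tolist() for z in(.155,.131,.071)])
    u=int(round(proj(i,(x+d[0],y+d[1],.131))[0]));v=int(round(proj(i,(x+d[0],y+d[1],.131))[1]))
    print(im[v-6:v+8,u].tolist())
E
```

```text
A [[259.0, 202.1], [259.2, 210.5], [259.5, 230.7]]
[[130, 129, 130], [130, 130, 130], [126, 126, 125], [127, 127, 127], [127, 126, 126], [124, 120, 117], [83, 47, 27], [72, 44, 21], [68, 42, 18], [67, 41, 14], [69, 42, 15], [66, 38, 11], [69, 43, 18], [70, 43, 16]]
B [[296.7, 207.9], [296.4, 216.3], [295.7, 236.7]]
[[134, 134, 134], [132, 132, 132], [130, 129, 129], [130, 130, 129], [128, 127, 127], [124, 120, 121], [109, 83, 81], [85, 41, 16], [70, 41, 14], [70, 45, 19], [71, 46, 21], [70, 43, 16], [71, 42, 17], [73, 46, 21]]
C [[270.0, 184.9], [270.0, 192.9], [270.0, 212.1]]
[[131, 130, 132], [130, 130, 131], [129, 128, 130], [127, 129, 127], [129, 130, 129], [123, 120, 119], [103, 91, 83], [82, 53, 27], [109, 97, 90], [160, 160, 160], [160, 160, 160], [154, 153, 155], [128, 127, 128], [78, 80, 78]]
D [[305.2, 190.2], [304.9, 198.3], [304.0, 217.7]]
[[132, 132, 133], [133, 132, 134], [131, 132, 131], [129, 129, 130], [130, 129, 130], [128, 129, 128], [139, 139, 140], [165, 164, 165], [151, 151, 153], [112, 113, 116], [88, 91, 92], [110, 111, 113], [139, 140, 140], [161, 160, 161]]
```

Jar B shows a trace of red, with its cap about 1 mm higher than the others. I'll press it again with shut fingers.

>>> {"fn": "step_arm", "kwargs": {"commands": [{"dx": 0.0195,"dy": -0.0236,"dz": -0.05,"twist": 0,"hand": 0},{"dx": 0.0195,"dy": -0.0236,"dz": -0.11,"twist": 0,"hand": 0},{"dx": 0.0195,"dy": -0.0236,"dz": -0.16,"twist": 0,"hand": 0},{"dx": 0.0195,"dy": -0.0236,"dz": -0.19,"twist": 0,"hand": 0},{"dx": 0.0195,"dy": -0.0236,"dz": -0.2,"twist": 0,"hand": 0},{"dx": 0.0195,"dy": -0.0236,"dz": -0.207,"twist": 0,"hand": 0},{"dx": 0.0195,"dy": -0.0236,"dz": -0.213,"twist": 0,"hand": 0},{"dx": 0.0195,"dy": -0.0236,"dz": -0.217,"twist": 0,"hand": 0},{"dx": 0.0195,"dy": -0.0236,"dz": -0.219,"twist": 0,"hand": 0},{"dx": 0.0195,"dy": -0.0236,"dz": -0.219,"twist": 0,"hand": 0}], "force": 30}}

```text
time: 38.38
tool_pos: [0.5228, 0.1271, 0.1549]
orientation: [[0.995, -0.1, 0.005], [-0.1, -0.995, -0.0], [0.005, -0.0, -1.0]]
force: [-4.6, -1.5, 17.8]
finger_gap: 0.0001
grip_force: 8.5
```

Tip at 0.1549 is fully home for B. Next is the start button: rise, twist the camera away from the jars and hover over it.

>>> {"fn": "step_arm", "kwargs": {"commands": [{"dx": 0,"dy": 0,"dz": 0.05,"twist": 0,"hand": 0},{"dx": 0,"dy": 0,"dz": 0.1,"twist": 0.1,"hand": 0},{"dx": -0.03,"dy": -0.03,"dz": 0.1,"twist": 0.28,"hand": 0},{"dx": -0.06,"dy": -0.06,"dz": 0.1,"twist": 0.46,"hand": 0},{"dx": -0.09,"dy": -0.08,"dz": 0.1,"twist": 0.64,"hand": 0},{"dx": -0.1,"dy": -0.0883,"dz": 0.1,"twist": 0.82,"hand": 0},{"dx": -0.1,"dy": -0.0883,"dz": 0.1,"twist": 1.0,"hand": 0},{"dx": -0.1,"dy": -0.0883,"dz": 0.1,"twist": 1.18,"hand": 0},{"dx": -0.1,"dy": -0.0883,"dz": 0.1,"twist": 1.36,"hand": 0},{"dx": -0.1,"dy": -0.0883,"dz": 0.1,"twist": 1.54,"hand": 0},{"dx": -0.1,"dy": -0.0883,"dz": 0.1,"twist": 1.6,"hand": 0},{"dx": -0.1,"dy": -0.0883,"dz": 0.05,"twist": 1.6,"hand": 0},{"dx": -0.1,"dy": -0.0883,"dz": 0,"twist": 1.6,"hand": 0},{"dx": -0.1,"dy": -0.0883,"dz": -0.05,"twist": 1.6,"hand": 0},{"dx": -0.1,"dy": -0.0883,"dz": -0.081,"twist": 1.6,"hand": 0},{"dx": -0.1,"dy": -0.0883,"dz": -0.081,"twist": 1.6,"hand": 0}]}}

```text
time: 40.38
tool_pos: [0.4202, 0.0391, 0.0691]
orientation: [[0.071, 0.997, -0.004], [0.997, -0.071, 0.001], [0.0, -0.004, -1.0]]
force: [0.9, 0.2, 0.4]
finger_gap: 0.0002
grip_force: 0.0
```

```bash
python3 - <<'E'
from m import *
sd,si=cap('side','s3.png');h=cv2.cvtColor(sd,cv2.COLOR_RGB2HSV)
red=((h[...,0]<6)|(h[...,0]>172))&(h[...,1]>130)&(h[...,2]>60);n,l,st,c=cv2.connectedComponentsWithStats(red.astype(np.uint8));print('side red',st[1:].tolist())
b=(h[...,0]>105)&(h[...,0]<125)&(h[...,1]>150)&(h[...,2]>40)
o=(cv2.cvtColor(cv2.imread('pics/s2.png'),cv2.COLOR_BGR2RGB).astype(int)-sd)
d=(np.abs(o).max(2)>40);d[:,330:]=0;print('changed px left of arm',d.sum(),np.argwhere(d)[:5].tolist())
print(bot.get_state()['tool_pos'],bot.get_state()['force'])
E
```

```text
side red [[254, 102, 44, 19, 641], [232, 152, 10, 8, 60], [253, 210, 1, 1, 1]]
changed px left of arm 3827 [[0, 293], [0, 294], [0, 295], [0, 296], [0, 297]]
[0.4216 0.0389 0.0706] [-0.0032 -0.5064  1.1772]
```

The red on B is gone. Pressing the button.

>>> {"fn": "step_arm", "kwargs": {"commands": [{"dx": 0.001,"dy": 0,"dz": -0.008,"twist": 0,"hand": 0},{"dx": 0.001,"dy": 0,"dz": -0.012,"twist": 0,"hand": 0},{"dx": 0.001,"dy": 0,"dz": -0.016,"twist": 0,"hand": 0},{"dx": 0.001,"dy": 0,"dz": -0.019,"twist": 0,"hand": 0},{"dx": 0.001,"dy": 0,"dz": -0.02,"twist": 0,"hand": 0}]}}

```text
time: 41.05
tool_pos: [0.4244, 0.0386, 0.055]
orientation: [[0.07, 0.998, 0.004], [0.998, -0.07, -0.001], [-0.001, 0.004, -1.0]]
force: [-16.9, 1.8, 63.7]
finger_gap: 0.0003
grip_force: 31.8
```

The button has bottomed out (64 N on the stop), so I'll release it and retreat.

>>> {"fn": "step_arm", "kwargs": {"commands": [{"dx": 0,"dy": 0,"dz": 0.01,"twist": 0,"hand": 0},{"dx": -0.01,"dy": 0,"dz": 0.05,"twist": 0,"hand": 0},{"dx": -0.03,"dy": 0,"dz": 0.1,"twist": 0,"hand": 0},{"dx": -0.05,"dy": -0.02,"dz": 0.16,"twist": 0,"hand": 0},{"dx": -0.05,"dy": -0.06,"dz": 0.22,"twist": 0,"hand": 0},{"dx": -0.05,"dy": -0.1,"dz": 0.25,"twist": 0,"hand": 0},{"dx": -0.05,"dy": -0.14,"dz": 0.25,"twist": 0,"hand": 0},{"dx": -0.05,"dy": -0.14,"dz": 0.25,"twist": 0,"hand": 0},{"dx": -0.05,"dy": -0.14,"dz": 0.25,"twist": 0,"hand": 0}]}}

```text
time: 42.18
tool_pos: [0.3722, -0.1007, 0.2999]
orientation: [[0.072, 0.997, -0.001], [0.997, -0.072, 0.001], [0.001, -0.001, -1.0]]
force: [-0.1, 1.3, 0.3]
finger_gap: -0.0001
grip_force: 0.0
```

```bash
python3 - <<'E'
from m import *
sd,si=cap('side','s4.png');h=cv2.cvtColor(sd,cv2.COLOR_RGB2HSV)
red=((h[...,0]<6)|(h[...,0]>172))&(h[...,1]>130)&(h[...,2]>60);n,l,st,c=cv2.connectedComponentsWithStats(red.astype(np.uint8));print('side red',st[1:].tolist())
o=cv2.imread('pics/s2.png')[:,:,::-1].astype(int)
a=np.abs(o-sd).max(2)[160:300,225:330]>40;print('changed in cups/battery region',a.sum())
def green(x):
    x=cv2.cvtColor(x.astype(np.uint8),cv2.COLOR_RGB2HSV);m=((x[...,0]>50)&(x[...,0]<85)&(x[...,1]>120)).astype(np.uint8);return cv2.moments(m,True)['m00'],cv2.boundingRect(m)
print('button before/after',green(o),green(sd));s=bot.get_state();print(s['tool_pos'],s['force'])
E
```

```text
side red [[254, 102, 44, 18, 634], [232, 152, 10, 8, 62]]
changed in cups/battery region 35
button before/after (318.0, (144, 16, 416, 404)) (288.0, (154, 22, 406, 397))
[ 0.3723 -0.1003  0.2999] [0.1004 0.236  0.2424]
```

```bash
python3 -c "
from workcell import bot
print(bot.job_done())"
```

```text
the job is handed in; nothing more can be done
None
```

The job is handed in: the battery is home in its shoe, all four jars stand in their own cups with caps home and no red visible, and the start button was pressed and released; no pass/fail result came back, and I viewed 15 pictures, one over the limit of 14.

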